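Pack the printing blocks into their fitted case

ROBOT

A 6-joint arm with a two-finger parallel gripper is mounted at the origin on the work surface. World frame = base frame: x ahead of the robot, y to its left, z up, the work surface at z = 0. Lengths are in mm, angles in rad, forces in N, time in s.
With the tool pointing down it reaches from about 350 to 775 mm from the base axis. Payload 7.3 kg.
Tool frame: the origin (TCP) lies at the very end of the fingers, on their centre line; the grasp point (between the pads) lies 19 mm behind it; z points along the fingers, y is the line along which they close (so a half turn about z gives the same grasp; the last joint's range is limited). The gripper opens to 92 mm and grips with 3 to 60 N. Pads are 19 mm wide; open, the fingers measure 130 mm over their backs; the gripper's body (75 mm by 190 mm) begins 47 mm behind the grasp point.
Start: joints at [1.126, 0.342, 1.524, -0, 1.275, -0.146], TCP at [154.533, 501.765, 188.241] pointing down, gripper open.
Joint ranges: [-2.53, 2.53], [-0.77, 2.02], [0.04, 2.7], [-1, 4.14], [0.28, 2.66], [-3.11, 3.11]. Speed limits (rad/s): [2.57, 2.57, 3.14, 3.14, 3.14, 3.14].

INTERFACE

Orientations are given as [roll, pitch, yaw] about the fixed x, y, z axes, in that order (R = Rz(yaw) Ry(pitch) Rx(roll)).
In Python, from plant import get_obs, optics, ticket, finder gives the robot as it stands.
- The arm moves only by the tool send_rows, never from a script. Its arguments are lists of equal length, an entry for each row: "offset": the shift along the tool's x, y, z scaled (see below), a list of three; "delta_rot": the turn, a rotation vector about the tool's x, y, z scaled (see below), a list of three. In form: {"offset": [[dx, dy, dz], ...], "delta_rot": [[rx, ry, rz], ...]}. A call has 1 to 8 rows; each row is the pose to reach, as a shift and turn from the pose commanded when the call began, along the tool's axes at that moment, turning the shorter way round; what a row does not reach only later rows make up. The controller multiplies each number of a shift by 120 mm and each number of a turn by 360 degrees. A row lasts 1/8 s, in which the tool goes at most 62.5 mm and 10.7 degrees, less where a joint would pass 70% of its speed; a pose out of reach is approached as far as the arm can. A call with a number of a shift or a turn outside -1 to 1 is refused whole. A call with a gripper value outside its range is refused whole. "grip" is the opening, from 0 (shut) to 1 (fully open), set as the call begins (left out, the last holds). The fingers move at their own pace and stop on an object; the grip force is fixed at half the most. Time passes only in rows, so rows that repeat a pose let the fingers close. It gives the time, the measured TCP pose, the force, the opening and the grip force at its end, in the units of the state.
- get_obs(): the state, without advancing time (a new reading comes with each control period).
- optics.capture(name): name is "scene" or "top"; returns the picture (400x640x3 uint8, red, green, blue); there is no depth.
- optics.get_calibration(name): a dict with "fx", "fy", "cx", "cy" (pixels), "k1" (the pictures are not rectified: a ray, as slopes to the right and down, at radius r is drawn at 1 + k1 r^2 times it, then the intrinsics apply), "world_from_camera" (4x4, takes a point from camera to world coordinates). Camera axes: x right, y down, z forward; pixel columns grow to the right and rows downward; lengths in mm; the calibration is good to about 2 mm. A picture is of the moment at which its call begins. get_calibration takes no time and is no camera call.
- ticket.close_job(): hands the job in; it is judged then, once.
Trained networks look in the newest picture that a camera, given by its name, has taken for a name from the list of things; names that differ only in an ending like _2 or _b are one class to them, and where a whole thing is asked for, a point or a joint stands for the part that bears it (a point fixed in the world has none). Each returns a list of dicts, best first, with "confidence" (0 to 1); they miss things now and then, are a little off and sometimes report something else, mostly with a low value. They report only what shows in the picture. A call takes as long as a camera call. They do not tell look-alikes from the thing itself.
- finder.boxes_of(target, camera): "box" ([left, top, right, bottom] in pixels, round what is visible of it).
- finder.silhouettes(target, camera): "region" (400x640 bool, what is visible of it) and "box" ([left, top, right, bottom] in pixels, round what is visible of it).
- finder.pinpoint(target, camera): "uv" ([column, row] in pixels: a listed point, or the origin of a listed thing).
The state is a dict: "time": time; "joint_positions": joint angles; "dq": joint speeds; "tau": joint torques, N m; "tool_pos": TCP position; "tcp_rot": TCP orientation; "contact_force": force on the tool from outside, world axes, zero at the start; "moment": the same for the moment, N m; "grip_width": finger opening in mm; "finger_force": force on a finger pad.
Only numpy, scipy, OpenCV 4.12 (cv2) and the standard library are available. Lean on these libraries where they do the work, as an engineer would, in place of code of your own. Each camera call takes 0.05 s, during which the arm holds its last target. There are 200 camera calls.

TASK

Pack away the wooden printing blocks that are out on the table: lever up the lid of the plywood case by its front lip with the blade of the palette knife and swing it fully open, then press each block, grip bar up, fully home in the recess of its own size so that its base is flush with the insert. At the end the lid is fully closed again, the knife lies along the middle of the cork mat, and the ink tin and the brush pot have been left standing where they are.

Things in the scene. Friction and masses are not known exactly. Their poses are not given: they have to be found in the camera images.
- case: Fixed plywood case, 190 mm (x) by 252 mm (y); walls 68 mm high, 8 mm thick, under a hinged lid. Origin: centre of its underside; x points from the front (lip side) to the hinge, y along the hinge, z up. Its front faces roughly the table's left (+y). Inside, a wooden insert with four rectangular recesses has its top face 34 mm above the table, 34 mm below the wall tops.
- lid (a joint): Lid angle, rad: 0 closed, 1.57 upright, 1.85 the stop. Plain plywood panel 208 x 252 x 8 mm, no handle, hinged on the case's +x edge. Stiff hinge (0.2 N m friction; with the lid's weight about 2 N at the lip): it stays where it is left.
- lid_lip (a point): Middle of the lower front edge of the lid (the lip to lift), 208 mm from the hinge; moves with the lid. x points along the lid to the hinge, z out of its upper face. The lip overhangs the case front by 18 mm; below it a ledge as deep, along the whole front, leaves a slot 10 mm high for the blade.
- lid_hinge (a point): Middle of the hinge line, fixed on the case, 68 mm above the table, level with the underside of the closed lid. Axes as the case; the lid turns about y and rises from the case's front.
- knife: Palette knife, 215 mm long, 0.10 kg: dark wooden handle 115 x 22 x 18 mm and flat stiff steel blade 100 x 26 x 3 mm. Origin on the underside at the joint of handle and blade; x points along the blade (handle from x = -115 to 0 mm, blade 0 to 100 mm), z up as it lies. The blade's mid-plane is 9 mm above the underside, in line with the handle's middle.
- knife_tip (a point): Middle of the end of the knife blade, 100 mm along x from the knife's origin and 9 mm above its underside.
- mat: Fixed cork mat, 240 mm (its x) by 90 mm (its y), 4 mm thick, lying on the table; origin at the centre of its underside. The knife belongs lying along its middle.
- block_a: The large wooden printing block (may be absent): base 112 x 58 x 20 mm with a wooden grip bar 50 x 22 mm standing along its middle, its top 50 mm above the underside. 160 g (nominal). Origin at the centre of the underside, x along the 112 mm length and the bar, z up. Packed grip bar up, either way round.
- block_b: The short wide wooden printing block (may be absent): base 76 x 58 x 20 mm with a wooden grip bar 50 x 22 mm standing along its middle, its top 50 mm above the underside. 120 g (nominal). Origin at the centre of the underside, x along the 76 mm length and the bar, z up. Packed grip bar up, either way round.
- block_c: The long narrow wooden printing block (may be absent): base 112 x 42 x 20 mm with a wooden grip bar 50 x 22 mm standing along its middle, its top 50 mm above the underside. 160 g (nominal). Origin at the centre of the underside, x along the 112 mm length and the bar, z up. Packed grip bar up, either way round.
- block_d: The small wooden printing block (may be absent): base 76 x 42 x 20 mm with a wooden grip bar 50 x 22 mm standing along its middle, its top 50 mm above the underside. 120 g (nominal). Origin at the centre of the underside, x along the 76 mm length and the bar, z up. Packed grip bar up, either way round.
- recess_a (a point): Recess for the large block: centre of its mouth, 34 mm above the table, axes as the case. Opening 116 mm along the case's y by 62 mm along its x. A cork lifter pad inside holds a block about 8 mm proud; it slides down, without spring-back, under about 10 N, to a stop where the base is flush with the insert (block underside 20 mm below the mouth).
- recess_b (a point): Recess for the short wide block: centre of its mouth, 34 mm above the table, axes as the case. Opening 80 mm along the case's y by 62 mm along its x. A cork lifter pad inside holds a block about 8 mm proud; it slides down, without spring-back, under about 10 N, to a stop where the base is flush with the insert (block underside 20 mm below the mouth).
- recess_c (a point): Recess for the long narrow block: centre of its mouth, 34 mm above the table, axes as the case. Opening 116 mm along the case's y by 46 mm along its x. A cork lifter pad inside holds a block about 8 mm proud; it slides down, without spring-back, under about 10 N, to a stop where the base is flush with the insert (block underside 20 mm below the mouth).
- recess_d (a point): Recess for the small block: centre of its mouth, 34 mm above the table, axes as the case. Opening 80 mm along the case's y by 46 mm along its x. A cork lifter pad inside holds a block about 8 mm proud; it slides down, without spring-back, under about 10 N, to a stop where the base is flush with the insert (block underside 20 mm below the mouth).
- ink_tin: Ink tin, 74 mm across, 60 mm high; not part of the job, leave where it stands. Origin at the middle of its underside.
- brush_pot: White pot 80 mm across, 95 mm high, with brushes rising to 190 mm; not part of the job, leave where it stands. Origin at the middle of its underside.
Things that resemble listed ones, but are neither listed nor needed, are in the scene too. Leave any orange or purple look-alike of the block_d alone.

How it is judged (in metres and radians):
On the way, in this order (a step that is already met when the one before it is completed fails the run):
1. the lid is levered up with the knife: raised past 0.25 rad with the knife bearing on it (or on the case) (value of joint lid above 0.25 rad and contact force between knife and case above 0.2 N), for 0.1 s.
2. the lid is swung open, past 1.4 rad (value of joint lid above 1.4 rad), for 0.2 s.
At the end, for the whole second after the job is handed in: Each block present is in its own recess: flush within 2.5 mm, level, within 6 mm of centre, 0.1 rad of square. Lid shut within 0.03 rad. Knife at rest on the mat: its handle-blade joint within 35 mm (lengthwise) and 30 mm (sideways) of the middle, within 0.3 rad of lengthwise (z of block_a in the frame of recess_a below -0.0175 m and horizontal distance between block_a and recess_a below 0.006 m and angle between the x axis of block_a and the y axis of recess_a, either way round below 0.1 rad and angle between each of block_a, block_b, block_c, block_d's own z axis and vertical below 0.05 rad and z of block_b in the frame of recess_b below -0.0175 m and horizontal distance between block_b and recess_b below 0.006 m and angle between the x axis of block_b and the y axis of recess_b, either way round below 0.1 rad and z of block_c in the frame of recess_c below -0.0175 m and horizontal distance between block_c and recess_c below 0.006 m and angle between the x axis of block_c and the y axis of recess_c, either way round below 0.1 rad and z of block_d in the frame of recess_d below -0.0175 m and horizontal distance between block_d and recess_d below 0.006 m and angle between the x axis of block_d and the y axis of recess_d, either way round below 0.1 rad and value of joint lid below 0.03 rad and x of knife in the frame of mat between -0.035 and 0.035 m and y of knife in the frame of mat between -0.03 and 0.03 m and angle between the x axis of knife and the x axis of mat, either way round below 0.3 rad and z of knife in the frame of mat below 0.012 m and linear speed of knife below 0.02 m/s); the robot touches nothing.
It fails at once if the ink tin or the brush pot is pushed more than 60 mm or tipped over (distance of any of ink_tin, brush_pot from where it was at the start of the episode above 0.06 m or angle between any of ink_tin, brush_pot's own z axis and vertical above 0.5 rad).
Of block_a, block_b, block_c, block_d only 3 to 4 are there at a start; the rules pass over those that are not, and their reading is None.
At some moment in a run one of block_a, block_b, block_c, block_d, knife may be knocked a few centimetres aside while the robot is not near it.
It also fails if it takes over 210 s, if anything falls off the work surface, if the arm or the gripper's body presses on something with over 40 N, if the wrist force passes 120 N, or if a joint passes its speed limit or range.

## Working session

There is one attempt and no reset: what is moved stays moved. The work goes in short steps, Python scripts to look and compute and a tool call to move; the robot and the scene stay as the last step left them, time stands still between calls to the robot, and variables do not carry over. Pictures are saved under pics/ and viewed, at most 14 in all, crops included, and the job is handed in when it is done.

Besides the shell and the picture viewer there is one more tool, called in YAML: its name, and indented under it one key for each argument. send_rows: Moves the arm, as the interface text tells. Its arguments: {"type":"object","properties":{"offset":{"type":"array"},"delta_rot":{"type":"array"},"grip":{"type":"number"}},"required":["offset","delta_rot"]}

```bash
ls; mkdir -p pics; cat > h.py <<'E'
import numpy as np, cv2
from plant import get_obs, optics, ticket, finder
from scipy.spatial.transform import Rotation as R
def cap(n): return optics.capture(n)
def save(im,name,box=None,s=1):
    if box: im=im[box[1]:box[3],box[0]:box[2]]
    cv2.imwrite('pics/'+name,cv2.resize(np.ascontiguousarray(im[:,:,::-1]),None,fx=s,fy=s,interpolation=cv2.INTER_CUBIC))
def proj(P,n):
    c=optics.get_calibration(n);T=np.linalg.inv(c['world_from_camera']);p=np.atleast_2d(P)@T[:3,:3].T+T[:3,3]
    xy=p[:,:2]/p[:,2:];k=1+c['k1']*(xy**2).sum(1,keepdims=True)
    return xy*k*[c['fx'],c['fy']]+[c['cx'],c['cy']]
def back(uv,z,n):
    c=optics.get_calibration(n);uv=np.atleast_2d(uv);d=(uv-[c['cx'],c['cy']])/[c['fx'],c['fy']];u=d.copy()
    for _ in range(20): u=d/(1+c['k1']*(u**2).sum(1,keepdims=True))
    T=np.array(c['world_from_camera']);r=np.c_[u,np.ones(len(u))]@T[:3,:3].T;o=T[:3,3]
    return o+r*((z-o[2])/r[:,2])[:,None]
E
python3 - <<'E'
from h import *
for n in('scene','top'):
    im=cap(n);save(im,n+'0.png');c=optics.get_calibration(n);print(n,c['fx'],c['k1'],np.round(c['world_from_camera'],3).tolist())
o=get_obs();print(o)
for t in['knife','knife_tip','mat','lid_lip','lid_hinge','block_a','block_b','block_c','block_d','ink_tin','brush_pot','case']:
    for n in('top','scene'):
        print(t,n,[(np.round(d['uv']).tolist(),round(d['confidence'],2)) for d in finder.pinpoint(t,n)])
E
```

```text
pics
scene 509.71640762155056 -0.14524483728078325 [[-0.796, 0.362, -0.485, 1258.424], [0.605, 0.49, -0.628, 989.96], [0.01, -0.793, -0.609, 894.648], [0.0, 0.0, 0.0, 1.0]]
top 500.0260554190682 -0.11602413381152381 [[0.004, -0.992, 0.123, 454.547], [-1.0, -0.004, 0.002, 117.239], [-0.001, -0.123, -0.992, 1261.35], [0.0, 0.0, 0.0, 1.0]]
{'time': 0.1, 'joint_positions': array([ 1.12604050e+00,  3.42627432e-01,  1.52493300e+00, -8.95514993e-06,
        1.27540104e+00, -1.46016883e-01]), 'dq': array([ 0.00084832, -0.00212126, -0.00238284, -0.00046189, -0.00128028,
        0.00101019]), 'tau': array([ 2.36665393e-03, -4.31997728e+01, -2.44696230e+01,  7.20825372e-02,
        5.24606660e-02, -6.51111532e-05]), 'tool_pos': array([154.32220781, 501.36505095, 187.62377718]), 'tcp_rot': array([-3.14023716e+00, -1.90687835e-04,  2.84285620e+00]), 'contact_force': array([ 0.02372338,  0.4457888 , -0.71583621]), 'moment': array([ 0.01517239, -0.02622812, -0.04995278]), 'finger_force': 0.0, 'grip_width': 91.68914210466005}
knife top [([349.0, 250.0], 0.87)]
knife scene [([321.0, 184.0], 0.95)]
kn
[... 1306 characters left out ...]
 184.0], 0.82), ([421.0, 322.0], 0.68), ([343.0, 222.0], 0.61), ([384.0, 247.0], 0.56)]
block_d top [([284.0, 229.0], 0.93), ([434.0, 148.0], 0.93), ([230.0, 283.0], 0.85), ([290.0, 268.0], 0.84), ([230.0, 235.0], 0.83), ([144.0, 197.0], 0.55), ([321.0, 180.0], 0.52)]
block_d scene [([413.0, 229.0], 0.91), ([370.0, 210.0], 0.89), ([206.0, 184.0], 0.82), ([421.0, 322.0], 0.68), ([343.0, 222.0], 0.61), ([384.0, 247.0], 0.56)]
ink_tin top [([229.0, 180.0], 0.63)]
ink_tin scene [([345.0, 271.0], 0.86)]
brush_pot top [([390.0, 144.0], 0.78), ([357.0, 214.0], 0.46)]
brush_pot scene [([224.0, 205.0], 0.65), ([288.0, 224.0], 0.36)]
case top [([435.0, 236.0], 0.6)]
case scene [([271.0, 160.0], 0.72)]
```

```bash
python3 - <<'E'
from h import *
im=cap('top');save(im,'t1.png',(120,110,520,400),2)
E
```

```text
(no output)
```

View pics/t1.png

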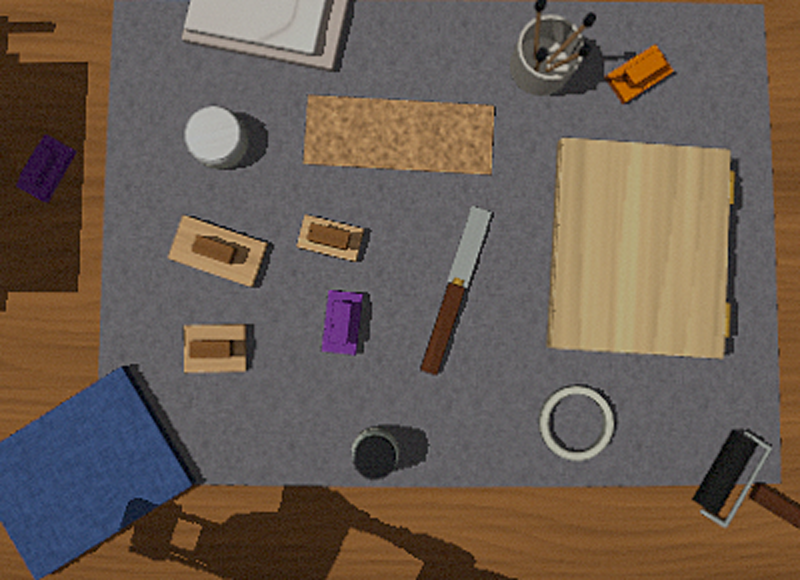

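View pics/scene0.png

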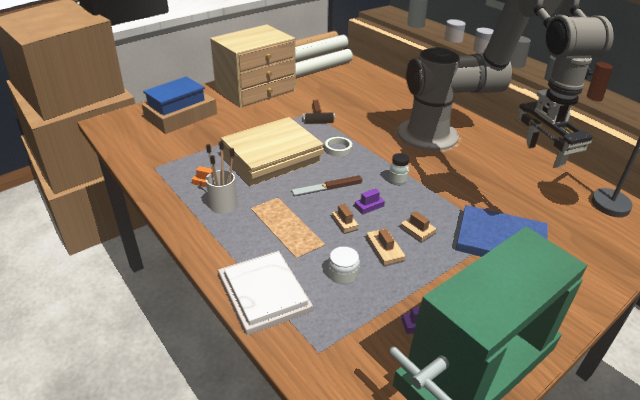

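The top picture shows three wooden blocks at full-image (229,235), (285,229) and (227,283). Purple look-alikes are at (291,270) and (143,195), and an orange one is at (440,147). The knife joint is at (349,250), the mat at (320,178) and the case lid at (440,235). I'll fit poses from the silhouettes.

```bash
cat >> h.py <<'E'
from scipy.optimize import minimize
S=4
def block(l,w): return [((0,0,10),(l,w,20)),((0,0,35),(50,22,30))]
PARTS=dict(block_a=block(112,58),block_b=block(76,58),block_c=block(112,42),block_d=block(76,42),
 knife=[((-57.5,0,9),(115,22,18)),((50,0,9),(100,26,3))],mat=[((0,0,2),(240,90,4))],
 case=[((9,0,38),(172,252,60)) ,((-9,0,72),(208,252,8))])
def render(parts,pose,n,z0=0):
    x,y,a=pose;Rz=R.from_euler('z',a).as_matrix();m=np.zeros((400*S,640*S),np.uint8)
    for c,s in parts:
        g=np.array([[i,j,k] for i in(-.5,.5) for j in(-.5,.5) for k in(-.5,.5)])*s+c
        uv=proj(g@Rz.T+[x,y,z0],n);h=cv2.convexHull((((uv+.5)*S-.5)*16).astype(np.int32))
        cv2.fillConvexPoly(m,h,255,shift=4)
    return cv2.resize(m,(640,400),interpolation=cv2.INTER_AREA)/255.
def fit(parts,pose0,masks,z0=0,step=(6,6,.1)):
    def f(p):
        e=0
        for n,m in masks.items():
            r=render(parts,p,n,z0);e+=1-np.minimum(r,m).sum()/np.maximum(r,m).sum()
        return e
    sx=np.array([pose0]+[np.array(pose0)+np.eye(3)[i]*step[i] for i in range(3)])
    r=minimize(f,pose0,method='Nelder-Mead',options=dict(initial_simplex=sx,xatol=.02,fatol=1e-5,maxiter=250))
    return r.x,r.fun/len(masks)
def pick(t,n,uv,tol=14,d=None):
    d=d or finder.silhouettes(t,n);c=[(np.hypot(*(np.array(np.nonzero(q['region'])).mean(1)[::-1]-uv)),q) for q in d if q['region'].any()]
    c=[q for q in c if q[0]<tol]
    return min(c,key=lambda q:q[0])[1]['region'].astype(float) if c else None
E
python3 - <<'E'
from h import *
cap('top');cap('scene')
D={n:finder.silhouettes('block_a',n) for n in('top','scene')}
for uv,cands,yaw in[((229,235),('block_a','block_c'),1.3),((285,229),('block_d','block_b'),1.4),((227,283),('block_b','block_d'),1.57)]:
    p=back(uv,20,'top')[0]
    ms={n:pick('',n,proj([[p[0],p[1],20]],n)[0],12,D[n]) for n in D};ms={k:v for k,v in ms.items() if v is not None}
    for c in cands:
        for y in(yaw,yaw+.3):
            q,e=fit(PARTS[c],(p[0],p[1],y),ms);print(c,np.round(q,3),round(e,3),list(ms))
        for n in ms:
            q,e=fit(PARTS[c],q,{n:ms[n]});print('   ',n,np.round(q,3),round(e,3))
for t,y in(('knife',-.2+.0),('mat',1.57),('case',-1.57)):
    ms={}
    for n in D:
        d=finder.silhouettes(t,n)
        if d: ms[n]=d[0]['region'].astype(float)
    p=back(np.array(np.nonzero(ms['top'])).mean(1)[::-1],dict(knife=9,mat=4,case=76)[t],'top')[0]
    if t=='knife': p=back((349,250),9,'top')[0]
    q,e=fit(PARTS[t],(p[0],p[1],y),ms);print(t,np.round(q,3),round(e,3),list(ms))
    for n in ms:
        q,e=fit(PARTS[t],q,{n:ms[n]});print('   ',n,np.round(q,3),round(e,3))
print(back((229,180),0,'top'),back((390,144),0,'top'),get_obs()['time'])
E
```

```text
block_a [529.757 341.366   1.242] 0.066 ['top', 'scene']
block_a [529.607 340.995   1.236] 0.066 ['top', 'scene']
    top [528.344 340.201   1.25 ] 0.04
    scene [531.787 342.644   1.253] 0.053
block_c [531.399 341.032   1.384] 0.231 ['top', 'scene']
block_c [532.109 341.532   1.369] 0.232 ['top', 'scene']
    top [528.305 340.437   1.399] 0.288
    scene [533.649 344.416   1.403] 0.149
block_d [546.262 199.637   1.339] 0.114 ['top', 'scene']
block_d [546.123 199.783   1.351] 0.115 ['top', 'scene']Traceback (most recent call last):
  File "<stdin>", line 11, in <module>
  File "h.py", line 37, in fit
    r=minimize(f,pose0,method='Nelder-Mead',options=dict(initial_simplex=sx,xatol=.02,fatol=1e-5,maxiter=250))
    res = _minimize_neldermead(fun, x0, args, callback, bounds=bounds,
                               **options)
    fxr = func(xr)
    fx = function(np.copy(x), *(wrapper_args + args))
  File "h.py", line 34, in f
    r=render(parts,p,n,z0);e+=1-np.minimum(r,m).sum()/np.maximum(r,m).sum()
  File "h.py", line 27, in render
    uv=proj(g@Rz.T+[x,y,z0],n);h=cv2.convexHull((((uv+.5)*S-.5)*16).astype(np.int32))
  File "h.py", line 9, in proj
    c=optics.get_calibration(n);T=np.linalg.inv(c['world_from_camera']);p=np.atleast_2d(P)@T[:3,:3].T+T[:3,3]
ValueError: time passes only in moves, steps and waits
```

```bash
python3 - <<'E'
s=open('h.py').read()
s=s.replace("def cap(n)","""import os,pickle
if os.path.exists('cal.pkl'): CAL=pickle.load(open('cal.pkl','rb'))
else:
    CAL={n:optics.get_calibration(n) for n in('scene','top')};pickle.dump(CAL,open('cal.pkl','wb'))
def cap(n)""").replace("c=optics.get_calibration(n)","c=CAL[n]").replace("case=[((9,0,38),(172,252,60)) ,","case=[((0,0,34),(190,252,68)),")
open('h.py','w').write(s)
E
cat > rest.py <<'E'
from h import *
cap('top');cap('scene')
D={n:finder.silhouettes('block_a',n) for n in('top','scene')}
for uv,cands,yaw in[((285,229),('block_d','block_b'),1.34),((227,283),('block_b','block_d'),1.57)]:
    p=back(uv,20,'top')[0]
    ms={n:pick('',n,proj([[p[0],p[1],20]],n)[0],12,D[n]) for n in D};ms={k:v for k,v in ms.items() if v is not None}
    for c in cands:
        q,e=fit(PARTS[c],(p[0],p[1],yaw),ms);print(c,np.round(q,3),round(e,3),list(ms))
        for n in ms:
            q,e=fit(PARTS[c],q,{n:ms[n]});print('   ',n,np.round(q,3),round(e,3))
for t,y in(('knife',-.2+.0),('mat',1.57),('case',-1.57)):
    ms={}
    for n in D:
        d=finder.silhouettes(t,n)
        if d: ms[n]=d[0]['region'].astype(float)
    p=back(np.array(np.nonzero(ms['top'])).mean(1)[::-1],dict(knife=9,mat=4,case=76)[t],'top')[0]
    if t=='knife': p=back((349,250),9,'top')[0]
    q,e=fit(PARTS[t],(p[0],p[1],y),ms);print(t,np.round(q,3),round(e,3),list(ms))
    for n in ms:
        q,e=fit(PARTS[t],q,{n:ms[n]});print('   ',n,np.round(q,3),round(e,3))
print(back((229,180),0,'top'),back((390,144),0,'top'),get_obs()['time'])
E
time timeout 300 python3 rest.py
```

```text
block_d [547.021 200.325   1.332] 0.065 ['top', 'scene']
    top [546.587 199.741   1.322] 0.071
    scene [547.016 200.423   1.339] 0.057
block_b [546.988 199.329   1.141] 0.239 ['top', 'scene']
    top [546.736 199.431   1.152] 0.27
    scene [549.339 199.777   1.185] 0.203
block_b [408.921 342.4     1.616] 0.057 ['top', 'scene']
    top [408.676 342.92    1.586] 0.039
    scene [408.608 341.128   1.623] 0.057
block_d [411.077 342.225   1.643] 0.214 ['top', 'scene']
    top [410.61  343.119   1.584] 0.258
    scene [412.477 341.608   1.738] 0.153
knife [ 4.88737e+02  4.08290e+01 -3.14000e-01] 0.124 ['top', 'scene']
    top [ 4.88714e+02  4.04460e+01 -3.21000e-01] 0.097
    scene [ 4.87736e+02  4.19170e+01 -3.11000e-01] 0.142
mat [680.11  114.415   1.519] 0.515 ['top', 'scene']
    top [680.253 114.252   1.517] 0.03
    scene [680.253 114.252   1.517] 1.0
case [ 531.043 -185.891   -1.637] 0.04 ['top', 'scene']
    top [ 531.518 -185.899   -1.635] 0.029
    scene [ 530.41  -186.096   -1.65 ] 0.05
[[671.13795311 344.87827719   0.        ]] [[767.41997007 -69.75659288   0.        ]] 2.05
real	0m6.473s
user	0m7.281s
sys	0m2.695s
```

```bash
python3 - <<'E'
from h import *
im=cap('scene');save(im,'g.png',(490,0,640,180),4)
E
```

```text
(no output)
```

View pics/g.png

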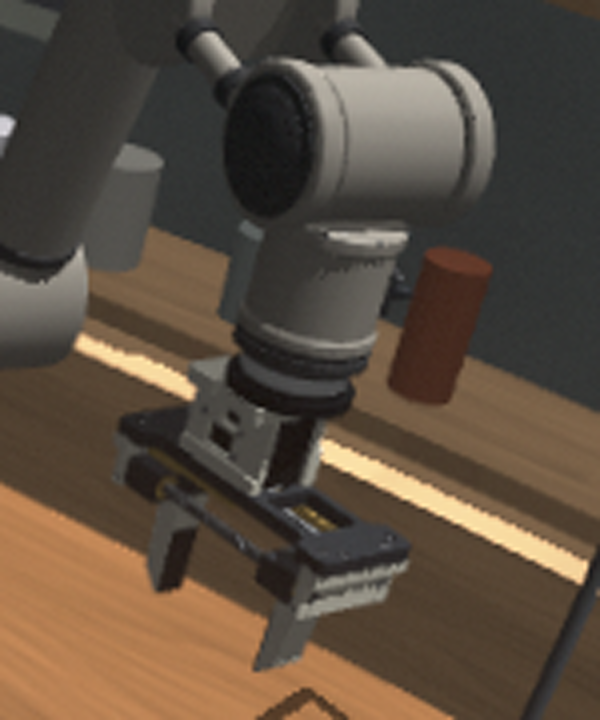

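```bash
cat > mv.py <<'E'
import json,os,math,numpy as np
from scipy.spatial.transform import Rotation as R
# pose: x,y,z,yaw,tilt ; tool = Rz(yaw) Ry(tilt) Rx(pi)
def rot(p): return R.from_euler('xyz',[math.pi,p[4],p[3]])
def load(): return json.load(open('cmd.json')) if os.path.exists('cmd.json') else dict(p=[154.533,501.765,188.241],r=R.from_euler('xyz',[math.pi,0,2.843]).as_quat().tolist())
def plan(*wps,vmax=55,settle=2):
    """each waypoint: (x,y,z,yaw[,tilt]); prints calls, stores the commanded pose they end at"""
    s=load();p=np.array(s['p']);r=R.from_quat(s['r'])
    for w in wps:
        w=list(w)+[0]*(5-len(w));gp=np.array(w[:3]);gr=rot(w)
        k=0
        while True:
            d=r.inv().apply(gp-p);n=max(1,math.ceil(np.abs(d).max()/119.5));ang=(r.inv()*gr).as_rotvec()
            m=max(math.ceil(np.linalg.norm(d)/n/vmax),math.ceil(np.degrees(np.linalg.norm(ang))/n/10),1)
            while m>7: n+=1;m=max(math.ceil(np.linalg.norm(d)/n/vmax),math.ceil(np.degrees(np.linalg.norm(ang))/n/10),1)
            rows=[];D=d/n;A=ang/n
            slow=vmax<40
            tot=min(8,m+(settle if n==1 else 1))
            of=[np.round(D*min(1,(i+1)/m if slow else 1)/120,3).tolist() for i in range(tot)]
            ro=[np.round(A*min(1,(i+1)/m if slow else 1)/2/math.pi,4).tolist() for i in range(tot)]
            print(json.dumps(dict(offset=of,delta_rot=ro)).replace(' ','').replace('-0.0,','0,').replace('0.0,','0,').replace('0.0]','0]'))
            p=p+r.apply(np.array(of[-1])*120);r=r*R.from_rotvec(np.array(ro[-1])*2*math.pi)
            if n==1: break
    print('end',np.round(p,1),np.round(r.as_euler('xyz'),3))
    json.dump(dict(p=p.tolist(),r=r.as_quat().tolist()),open('cmd.json','w'))
E
python3 -c "
from mv import *
plan((469.7,47,100,2.828),(469.7,47,4,2.828))"
```

```text
{"offset":[[-0.906,-0.712,0.184],[-0.906,-0.712,0.184],[-0.906,-0.712,0.184],[-0.906,-0.712,0.184]],"delta_rot":[[0,0,0.0006],[0,0,0.0006],[0,0,0.0006],[0,0,0.0006]]}
{"offset":[[-0.909,-0.709,0.184],[-0.909,-0.709,0.184],[-0.909,-0.709,0.184],[-0.909,-0.709,0.184]],"delta_rot":[[0,0,0.0006],[0,0,0.0006],[0,0,0.0006],[0,0,0.0006]]}
{"offset":[[-0.912,-0.706,0.184],[-0.912,-0.706,0.184],[-0.912,-0.706,0.184],[-0.912,-0.706,0.184]],"delta_rot":[[0,0,0.0006],[0,0,0.0006],[0,0,0.0006],[0,0,0.0006]]}
{"offset":[[-0.914,-0.702,0.183],[-0.914,-0.702,0.183],[-0.914,-0.702,0.183],[-0.914,-0.702,0.183],[-0.914,-0.702,0.183]],"delta_rot":[[0,0,0.0006],[0,0,0.0006],[0,0,0.0006],[0,0,0.0006],[0,0,0.0006]]}
{"offset":[[0,0,0.8],[0,0,0.8],[0,0,0.8],[0,0,0.8]],"delta_rot":[[0,0,-0],[0,0,-0],[0,0,-0],[0,0,-0]]}
end [469.7  47.    4. ] [3.142 0.    2.828]
```

send_rows:
  offset:
    - [-0.906,-0.712,0.184]
    - [-0.906,-0.712,0.184]
    - [-0.906,-0.712,0.184]
    - [-0.906,-0.712,0.184]
  delta_rot:
    - [0,0,0.0006]
    - [0,0,0.0006]
    - [0,0,0.0006]
    - [0,0,0.0006]
  grip: 1

```text
time: 2.6
tool_pos: [233.8, 388.0, 166.4]
tcp_rot: [3.141, -0.0, 2.837]
contact_force: [-0.2, -0.4, 0.2]
grip_width: 91.8
finger_force: 0.0
```

send_rows:
  offset:
    - [-0.909,-0.709,0.184]
    - [-0.909,-0.709,0.184]
    - [-0.909,-0.709,0.184]
    - [-0.909,-0.709,0.184]
  delta_rot:
    - [0,0,0.0006]
    - [0,0,0.0006]
    - [0,0,0.0006]
    - [0,0,0.0006]

```text
time: 3.1
tool_pos: [312.4, 275.2, 144.3]
tcp_rot: [3.141, -0.0, 2.834]
contact_force: [-1.0, -0.5, 0.0]
grip_width: 91.8
finger_force: 0.0
```

send_rows:
  offset:
    - [-0.912,-0.706,0.184]
    - [-0.912,-0.706,0.184]
    - [-0.912,-0.706,0.184]
    - [-0.912,-0.706,0.184]
  delta_rot:
    - [0,0,0.0006]
    - [0,0,0.0006]
    - [0,0,0.0006]
    - [0,0,0.0006]

```text
time: 3.6
tool_pos: [390.9, 161.7, 122.0]
tcp_rot: [3.141, -0.0, 2.831]
contact_force: [-0.6, 0.2, 0.6]
grip_width: 91.7
finger_force: 0.0
```

send_rows:
  offset:
    - [-0.914,-0.702,0.183]
    - [-0.914,-0.702,0.183]
    - [-0.914,-0.702,0.183]
    - [-0.914,-0.702,0.183]
    - [-0.914,-0.702,0.183]
  delta_rot:
    - [0,0,0.0006]
    - [0,0,0.0006]
    - [0,0,0.0006]
    - [0,0,0.0006]
    - [0,0,0.0006]

```text
time: 4.22
tool_pos: [468.7, 49.0, 100.3]
tcp_rot: [3.141, -0.001, 2.83]
contact_force: [-0.5, 0.5, -0.3]
grip_width: 92.0
finger_force: 0.0
```

send_rows:
  offset:
    - [0,0,0.4]
    - [0,0,0.8]
    - [0,0,0.8]
    - [0,0,0.8]
    - [0,0,0.8]
  delta_rot:
    - [0,0,0]
    - [0,0,0]
    - [0,0,0]
    - [0,0,0]
    - [0,0,0]

```text
time: 4.85
tool_pos: [471.1, 47.2, 6.0]
tcp_rot: [3.141, 0.004, 2.828]
contact_force: [-0.2, 0.3, -0.1]
grip_width: 92.0
finger_force: 0.0
```

send_rows:
  offset:
    - [0,0,0]
    - [0,0,0]
    - [0,0,0]
    - [0,0,0]
    - [0,0,0]
    - [0,0,0]
    - [0,0,0]
    - [0,0,0]
  delta_rot:
    - [0,0,0]
    - [0,0,0]
    - [0,0,0]
    - [0,0,0]
    - [0,0,0]
    - [0,0,0]
    - [0,0,0]
    - [0,0,0]
  grip: 0

```text
time: 5.85
tool_pos: [469.6, 46.9, 4.0]
tcp_rot: [3.142, -0.0, 2.828]
contact_force: [-0.1, 0.2, 0.8]
grip_width: 16.4
finger_force: 0.0
```

```bash
python3 - <<'E'
from h import *
im=cap('top');save(im,'k.png',(290,170,420,320),4)
print(get_obs()['grip_width'],get_obs()['finger_force'])
E
```

```text
12.265792942801388 0.0
```

View pics/k.png

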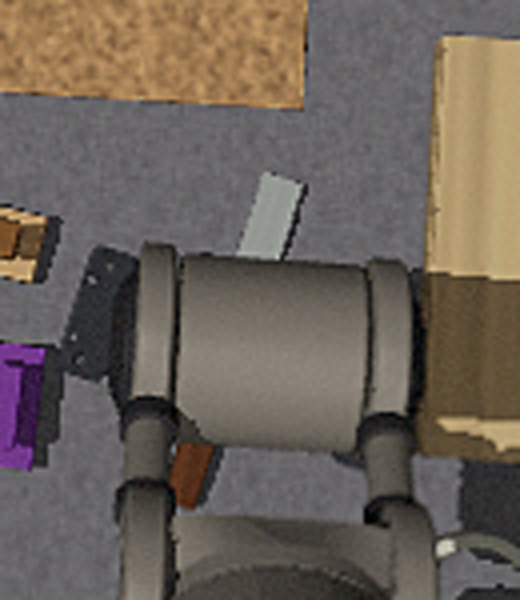

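send_rows:
  offset:
    - [0,0,0]
    - [0,0,0]
    - [0,0,0]
    - [0,0,0]
  delta_rot:
    - [0,0,0]
    - [0,0,0]
    - [0,0,0]
    - [0,0,0]

```text
time: 6.4
tool_pos: [469.6, 46.9, 4.0]
tcp_rot: [3.141, -0.0, 2.828]
contact_force: [-0.0, -0.5, -0.9]
grip_width: 0.3
finger_force: 0.0
```

```bash
python3 - <<'E'
from h import *
print(proj([[469.7,47,4],[469.7,47,18],[488.7,40.8,9],[584,10,9],[379.3,76.3,9]],'top'))
print(proj([[469.7,47,4],[469.7,47,18],[488.7,40.8,9],[584,10,9]],'scene'))
im=cap('scene');save(im,'k2.png',(240,110,440,260),4)
d=finder.pinpoint('knife','scene');print(d)
E
```

```text
[[345.38666323 259.5510825 ]
 [345.70227288 259.4836299 ]
 [347.96947182 251.90034777]
 [360.09028072 213.99342719]
 [333.70129299 296.06681416]]
[[331.52067979 185.67242481]
 [331.6594866  181.84410434]
 [325.25117307 185.55326364]
 [292.92535777 191.98281474]]
[{'uv': [324.0, 186.2], 'confidence': 0.85}]
```

View pics/k2.png

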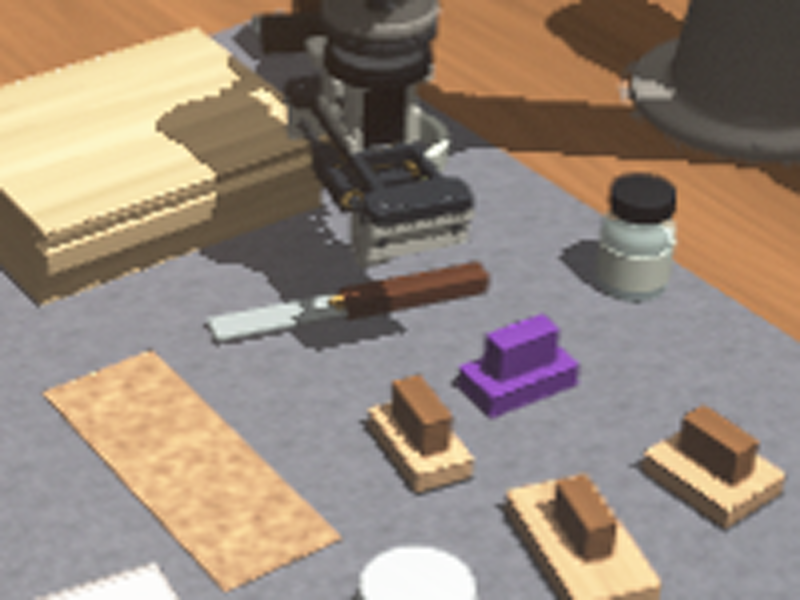

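```bash
python3 - <<'E'
from h import *
o=get_obs();print(o['tool_pos'],o['tcp_rot'],o['joint_positions'])
T=R.from_euler('xyz',o['tcp_rot'])
for q in[(0,0,0),(0,0,-30),(0,0,-66),(0,95,-66),(0,-95,-66),(0,0,-150)]:
    P=o['tool_pos']+T.apply(q);print(q,np.round(P),'scenecrop',np.round((proj([P],'scene')[0]-[240,110])*4),'topcrop',np.round((proj([P],'top')[0]-[290,170])*4))
save(cap('scene'),'k3.png',(300,100,380,200),6)
E
```

```text
[469.59775425  46.94086936   4.00702808] [ 3.14148465e+00 -6.94363022e-06  2.82766772e+00] [-6.30538606e-02  4.92666254e-01  1.89390119e+00  1.55185684e-04
  7.55005131e-01 -1.32003827e+00]
(0, 0, 0) [470.  47.   4.] scenecrop [366. 303.] topcrop [222. 358.]
(0, 0, -30) [470.  47.  34.] scenecrop [367. 270.] topcrop [224. 358.]
(0, 0, -66) [470.  47.  70.] scenecrop [369. 229.] topcrop [228. 357.]
(0, 95, -66) [499. 137.  70.] scenecrop [418. 302.] topcrop [ 76. 307.]
(0, -95, -66) [440. -43.  70.] scenecrop [324. 163.] topcrop [380. 407.]
(0, 0, -150) [470.  47. 154.] scenecrop [372. 129.] topcrop [237. 355.]
```

View pics/k3.png

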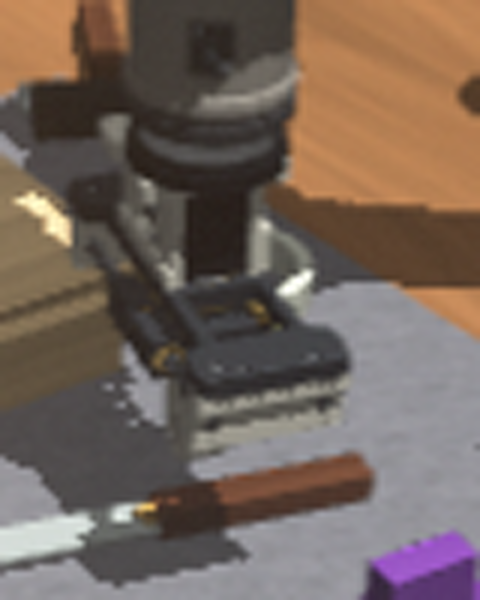

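```bash
python3 - <<'E'
from h import *
T=R.from_euler('xyz',[-3.14023716e+00,-1.9e-4,2.84285620e+00])
for q in[(0,0,0),(0,55,0),(0,-55,0),(0,95,-66),(0,-95,-66),(0,0,-66)]:
    P=np.array([154.3,501.4,187.6])+T.apply(q);print(q,np.round((proj([P],'scene')[0]-[490,0])*4))
a=[np.nonzero]
d=finder.silhouettes('knife','scene')
E
```

```text
(0, 0, 0) [196. 676.]
(0, 55, 0) [253. 723.]
(0, -55, 0) [143. 632.]
(0, 95, -66) [327. 670.]
(0, -95, -66) [129. 516.]
(0, 0, -66) [224. 589.]
```

send_rows:
  offset:
    - [0,0,-0.3]
    - [0,0,-0.3]
    - [0,0,-0.3]
    - [0,0,-0.3]
  delta_rot:
    - [0,0,0]
    - [0,0,0]
    - [0,0,0]
    - [0,0,0]
  grip: 1

```text
time: 7.1
tool_pos: [468.9, 47.0, 39.2]
tcp_rot: [-3.141, -0.002, 2.828]
contact_force: [0.2, 0.4, -0.2]
grip_width: 36.0
finger_force: 0.0
```

```bash
cat >> h.py <<'E'
def tri(ut,us):
    A=[];b=[]
    for n,uv in(('top',ut),('scene',us)):
        p,q=back(uv,0,n)[0],back(uv,300,n)[0];d=(q-p)/np.linalg.norm(q-p);M=np.eye(3)-np.outer(d,d);A.append(M);b.append(M@p)
    x=np.linalg.solve(sum(A),sum(b));return x,[np.linalg.norm(M@x-c) for M,c in zip(A,b)]
E
python3 - <<'E'
from h import *
print(tri((313.75,231.25),(328.75,161)),tri((308.75,263),(357.5,157.5)))
T=R.from_euler('xyz',[np.pi,0,2.828])
for q in[(-37,95,-66),(37,95,-66),(-37,95,-90),(37,95,-90)]: print(q,np.array([469.6,47,4])+T.apply(q))
E
```

```text
(array([535.2183516 , 120.92879214, 155.30043054]), [np.float64(6.856174374684512), np.float64(6.856174374684355)]) (array([458.96558779, 137.23744477, 146.54917133]), [np.float64(1.472632992832757), np.float64(1.4726329928327277)])
(-37, 95, -66) [534.10098006 125.95329994  70.        ]
(37, 95, -66) [463.70985229 148.78067675  70.        ]
(-37, 95, -90) [534.10098006 125.95329994  94.        ]
(37, 95, -90) [463.70985229 148.78067675  94.        ]
```

```bash
python3 - <<'E'
from h import *
print(proj([[0,0,0],[0,0,45],[90,0,0],[0,90,0],[-90,0,0]],'scene'),proj([[0,0,0]],'top'))
c=optics.get_calibration('scene');print(np.abs(c['world_from_camera']-CAL['scene']['world_from_camera']).max())
a=cap('top');b=cap('scene');save(np.vstack([a[150:330,230:430],b[90:270,240:440]]),'two.png',None,1.65*1)
cv2.imwrite('pics/two.png',cv2.resize(np.ascontiguousarray(np.hstack([a[170:310,250:390],b[80:220,270:410]])[:,:,::-1]),None,fx=2.85,fy=4,interpolation=cv2.INTER_CUBIC))
print(get_obs()['tool_pos'],get_obs()['grip_width'])
E
```

```text
[[427.19466575 133.82589378]
 [428.94666589 122.58626111]
 [409.39028492 141.51158534]
 [446.59068751 144.71828816]
 [444.00143837 126.57825197]] [[364.0148162  449.55485127]]
0.0
[469.06781097  46.9519052   39.30916487] 43.90149519957242
```

View pics/two.png

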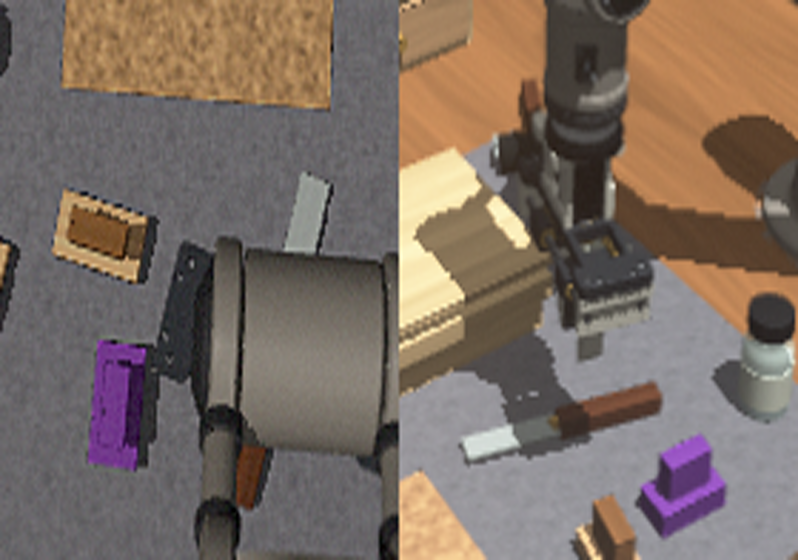

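```bash
python3 - <<'E'
from h import *
for z in(39,60,75,85): print(z,proj([[478,76,z]],'scene'))
for z in (20,39,60,85): print(z,back((336.3,169.2),z,'scene'))
print(np.round(proj([[0,0,300],[0,0,450]],'scene')))
E
```

```text
39 [[335.90418304 181.61845223]]
60 [[336.15632357 175.65497716]]
75 [[336.33857015 171.33279004]]
85 [[336.46106888 168.42197902]]
20 [[418.42880715   5.63201576  20.        ]]
39 [[436.67605518  27.01459787  39.        ]]
60 [[456.84406616  50.6479781   60.        ]]
85 [[480.85360305  78.78295456  85.        ]]
[[439.  53.]
 [446.   6.]]
```

send_rows:
  offset:
    - [0,0,0.25]
    - [0,0,0.5]
    - [0,0,0.517]
    - [0,0,0.517]
    - [0,0,0.517]
    - [0,0,0.517]
    - [0,0,0.517]
  delta_rot:
    - [0,0,0]
    - [0,0,0]
    - [0,0,0]
    - [0,0,0]
    - [0,0,0]
    - [0,0,0]
    - [0,0,0]

```text
time: 8.07
tool_pos: [469.9, 46.9, -21.5]
tcp_rot: [3.141, 0.001, 2.828]
contact_force: [-0.2, -0.3, 0.1]
grip_width: 92.0
finger_force: 0.0
```

send_rows:
  offset:
    - [0,0,0.03]
    - [0,0,0.06]
    - [0,0,0.09]
    - [0,0,0.1]
    - [0,0,0.1]
    - [0,0,0.1]
  delta_rot:
    - [0,0,0]
    - [0,0,0]
    - [0,0,0]
    - [0,0,0]
    - [0,0,0]
    - [0,0,0]

```text
time: 8.82
tool_pos: [469.7, 46.9, -34.0]
tcp_rot: [3.141, 0.0, 2.828]
contact_force: [0.0, -0.4, -1.1]
grip_width: 91.5
finger_force: 0.0
```

send_rows:
  offset:
    - [0,0,0.017]
    - [0,0,0.034]
    - [0,0,0.05]
    - [0,0,0.05]
  delta_rot:
    - [0,0,0]
    - [0,0,0]
    - [0,0,0]
    - [0,0,0]

```text
time: 9.32
tool_pos: [469.7, 46.9, -38.4]
tcp_rot: [3.141, 0.001, 2.828]
contact_force: [-5.4, -1.0, 22.9]
grip_width: 91.7
finger_force: 11.1
```

send_rows:
  offset:
    - [0,0,0.008]
    - [0,0,0.017]
    - [0,0,0.017]
  delta_rot:
    - [0,0,0]
    - [0,0,0]
    - [0,0,0]

```text
time: 9.7
tool_pos: [469.8, 46.9, -38.5]
tcp_rot: [3.141, 0.002, 2.828]
contact_force: [-11.8, -0.9, 44.4]
grip_width: 92.0
finger_force: 22.8
```

send_rows:
  offset:
    - [0,0,0.008]
    - [0,0,0.017]
    - [0,0,0.017]
  delta_rot:
    - [0,0,0]
    - [0,0,0]
    - [0,0,0]

```text
time: 10.07
tool_pos: [470.0, 46.9, -38.7]
tcp_rot: [3.141, 0.003, 2.828]
contact_force: [-18.6, -1.2, 69.5]
grip_width: 91.6
finger_force: 34.5
```

send_rows:
  offset:
    - [0,0,-0.075]
    - [0,0,-0.075]
    - [0,0,-0.075]
    - [0,0,-0.075]
    - [0,0,-0.075]
    - [0,0,-0.075]
    - [0,0,-0.075]
    - [0,0,-0.075]
  delta_rot:
    - [0,0,0]
    - [0,0,0]
    - [0,0,0]
    - [0,0,0]
    - [0,0,0]
    - [0,0,0]
    - [0,0,0]
    - [0,0,0]
  grip: 0

```text
time: 11.08
tool_pos: [469.6, 46.9, -35.2]
tcp_rot: [3.142, -0.0, 2.828]
contact_force: [0.3, -0.3, -0.7]
grip_width: 21.3
finger_force: 30.0
```

send_rows:
  offset:
    - [0,0,0]
    - [0,0,0]
    - [0,0,0]
    - [0,0,0]
  delta_rot:
    - [0,0,0]
    - [0,0,0]
    - [0,0,0]
    - [0,0,0]

```text
time: 11.58
tool_pos: [469.6, 46.9, -35.1]
tcp_rot: [3.142, 0.0, 2.828]
contact_force: [0.6, -0.6, -0.7]
grip_width: 21.6
finger_force: 30.0
```

```bash
python3 - <<'E'
import json,mv
from scipy.spatial.transform import Rotation as R
import math
json.dump(dict(p=[469.7,47,-35],r=R.from_euler('xyz',[math.pi,0,2.828]).as_quat().tolist()),open('cmd.json','w'))
mv.plan((469.7,47,50,2.828),(549.2,86.4,50,1.505),(549.2,86.4,19,1.505))
E
```

```text
{"offset":[[0,0,-0.708],[0,0,-0.708],[0,0,-0.708],[0,0,-0.708]],"delta_rot":[[0,0,0],[0,0,0],[0,0,0],[0,0,0]]}
{"offset":[[-0.264,0.258,-0],[-0.264,0.258,-0],[-0.264,0.258,-0],[-0.264,0.258,-0],[-0.264,0.258,-0]],"delta_rot":[[0,0,0.1053],[0,0,0.1053],[0,0,0.1053],[0,0,0.1053],[0,0,0.1053]]}
{"offset":[[-0.05,0.367,-0],[-0.05,0.367,-0],[-0.05,0.367,-0],[-0.05,0.367,-0],[-0.05,0.367,-0],[-0.05,0.367,-0]],"delta_rot":[[0,0,0.1053],[0,0,0.1053],[0,0,0.1053],[0,0,0.1053],[0,0,0.1053],[0,0,0.1053]]}
{"offset":[[0,0,0.258],[0,0,0.258],[0,0,0.258]],"delta_rot":[[0,0,-0],[0,0,-0],[0,0,-0]]}
end [549.2  86.4  19. ] [3.142 0.    1.505]
```

send_rows:
  offset:
    - [0,0,-0.35]
    - [0,0,-0.708]
    - [0,0,-0.708]
    - [0,0,-0.708]
  delta_rot:
    - [0,0,0]
    - [0,0,0]
    - [0,0,0]
    - [0,0,0]

```text
time: 12.08
tool_pos: [469.1, 47.0, 49.4]
tcp_rot: [-3.142, -0.001, 2.828]
contact_force: [-0.6, 0.3, -1.0]
grip_width: 21.8
finger_force: 30.0
```

send_rows:
  offset:
    - [-0.264,0.258,0]
    - [-0.264,0.258,0]
    - [-0.264,0.258,0]
    - [-0.264,0.258,0]
    - [-0.264,0.258,0]
    - [-0.264,0.258,0]
  delta_rot:
    - [0,0,0.1053]
    - [0,0,0.1053]
    - [0,0,0.1053]
    - [0,0,0.1053]
    - [0,0,0.1053]
    - [0,0,0.1053]

```text
time: 12.82
tool_pos: [508.7, 66.6, 49.0]
tcp_rot: [-3.14, -0.001, 2.168]
contact_force: [0.1, -0.3, -0.8]
grip_width: 21.7
finger_force: 30.0
```

send_rows:
  offset:
    - [-0.05,0.367,0]
    - [-0.05,0.367,0]
    - [-0.05,0.367,0]
    - [-0.05,0.367,0]
    - [-0.05,0.367,0]
    - [-0.05,0.367,0]
  delta_rot:
    - [0,0,0.1053]
    - [0,0,0.1053]
    - [0,0,0.1053]
    - [0,0,0.1053]
    - [0,0,0.1053]
    - [0,0,0.1053]

```text
time: 13.58
tool_pos: [549.0, 86.3, 49.7]
tcp_rot: [-3.141, -0.0, 1.507]
contact_force: [-0.6, -0.6, -0.2]
grip_width: 21.6
finger_force: 30.0
```

send_rows:
  offset:
    - [0,0,0.258]
    - [0,0,0.258]
    - [0,0,0.258]
    - [0,0,0.258]
  delta_rot:
    - [0,0,0]
    - [0,0,0]
    - [0,0,0]
    - [0,0,0]

```text
time: 14.08
tool_pos: [549.9, 86.4, 20.0]
tcp_rot: [3.14, -0.0, 1.505]
contact_force: [0.5, 0.0, -1.0]
grip_width: 21.8
finger_force: 30.0
```

```bash
python3 - <<'E'
from h import *
a=cap('top');b=cap('scene')
cv2.imwrite('pics/ap.png',cv2.resize(np.ascontiguousarray(np.hstack([a[170:310,310:450],b[80:220,210:350]])[:,:,::-1]),None,fx=2.85,fy=4,interpolation=cv2.INTER_CUBIC))
for n in('top','scene'): print(n,[(d['uv'],d['confidence']) for d in finder.pinpoint('knife_tip',n)])
tip=np.array([[549.2-.066*120,86.4-.998*120,63]]);print(tip,proj(tip,'top'),proj(tip,'scene'))
E
```

```text
top [([380.4, 228.0], 0.68)]
scene [([342.5, 221.4], 0.18)]
[[541.28 -33.36  63.  ]] [[380.09306781 229.4332859 ]] [[295.99586541 164.9976209 ]]
```

View pics/ap.png

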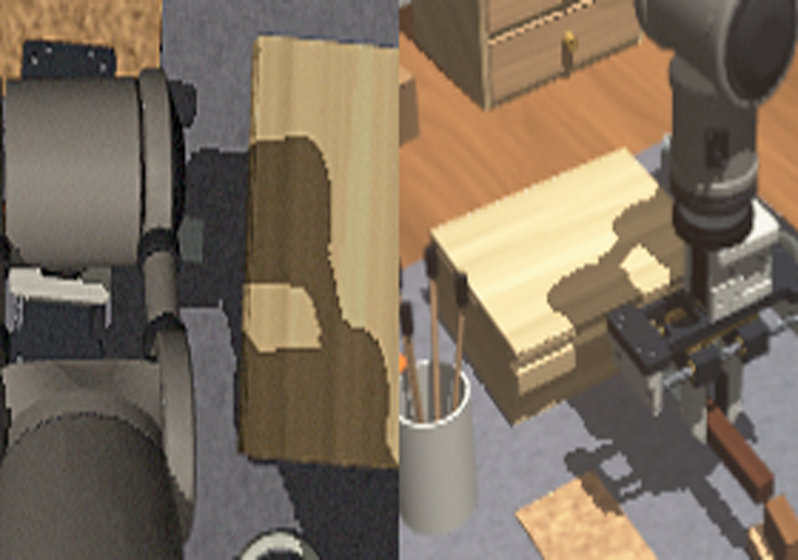

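send_rows:
  offset:
    - [-0.1,0,0]
    - [-0.2,0,0]
    - [-0.3,0,0]
    - [-0.375,0,0]
    - [-0.375,0,0]
    - [-0.375,0,0]
  delta_rot:
    - [0,0,0]
    - [0,0,0]
    - [0,0,0]
    - [0,0,0]
    - [0,0,0]
    - [0,0,0]

```text
time: 15.02
tool_pos: [546.1, 41.5, 18.9]
tcp_rot: [3.142, -0.0, 1.504]
contact_force: [-0.3, 0.2, -0.5]
grip_width: 21.6
finger_force: 30.0
```

send_rows:
  offset:
    - [-0.025,0,0]
    - [-0.05,0,0]
    - [-0.075,0,0]
    - [-0.083,0,0]
    - [-0.083,0,0]
  delta_rot:
    - [0,0,0]
    - [0,0,0]
    - [0,0,0]
    - [0,0,0]
    - [0,0,0]

```text
time: 15.65
tool_pos: [545.5, 31.4, 18.9]
tcp_rot: [3.142, -0.0, 1.504]
contact_force: [0.4, -0.3, -0.0]
grip_width: 21.7
finger_force: 30.0
```

send_rows:
  offset:
    - [0,0,-0.08]
    - [-0.008,0,-0.161]
    - [-0.018,0,-0.24]
    - [-0.032,0,-0.319]
    - [-0.05,0,-0.398]
    - [-0.072,0,-0.475]
    - [-0.072,0,-0.475]
  delta_rot:
    - [0,0,0]
    - [0,0,0]
    - [0,0,0]
    - [0,0,0]
    - [0,0,0]
    - [0,0,0]
    - [0,0,0]

```text
time: 16.52
tool_pos: [545.5, 22.4, 76.8]
tcp_rot: [3.14, 0.0, 1.504]
contact_force: [-0.3, -0.4, -1.6]
grip_width: 22.0
finger_force: 30.0
```

```bash
python3 - <<'E'
from h import *
b=cap('scene');save(b,'l1.png',(200,70,360,220),4)
E
```

```text
(no output)
```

View pics/l1.png

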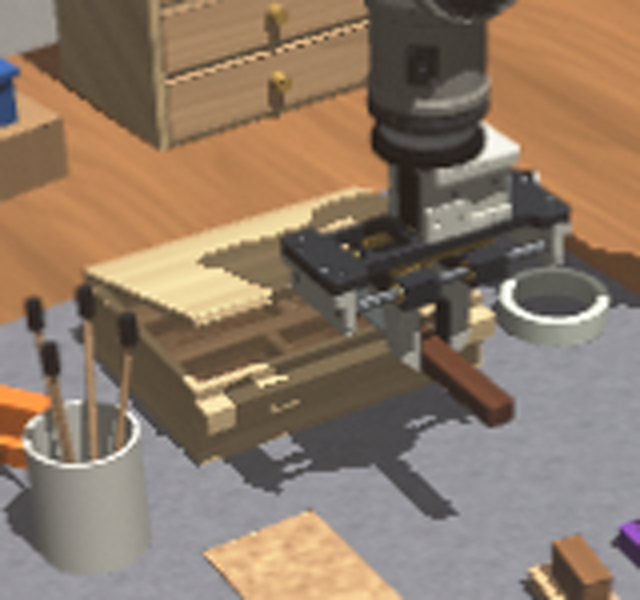

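send_rows:
  offset:
    - [-0.055,0,-0.151]
    - [-0.055,0,-0.151]
    - [-0.125,0,-0.296]
    - [-0.209,0,-0.433]
    - [-0.306,0,-0.561]
    - [-0.416,0,-0.678]
    - [-0.416,0,-0.678]
    - [-0.416,0,-0.678]
  delta_rot:
    - [0,0,0]
    - [0,0,0]
    - [0,0,0]
    - [0,0,0]
    - [0,0,0]
    - [0,0,0]
    - [0,0,0]
    - [0,0,0]

```text
time: 17.58
tool_pos: [541.5, -27.2, 156.9]
tcp_rot: [-3.141, 0.0, 1.504]
contact_force: [0.7, 0.0, -0.8]
grip_width: 21.5
finger_force: 30.0
```

```bash
python3 - <<'E'
from h import *
b=cap('scene');save(b,'l2.png',(200,50,360,200),4)
E
```

```text
(no output)
```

View pics/l2.png

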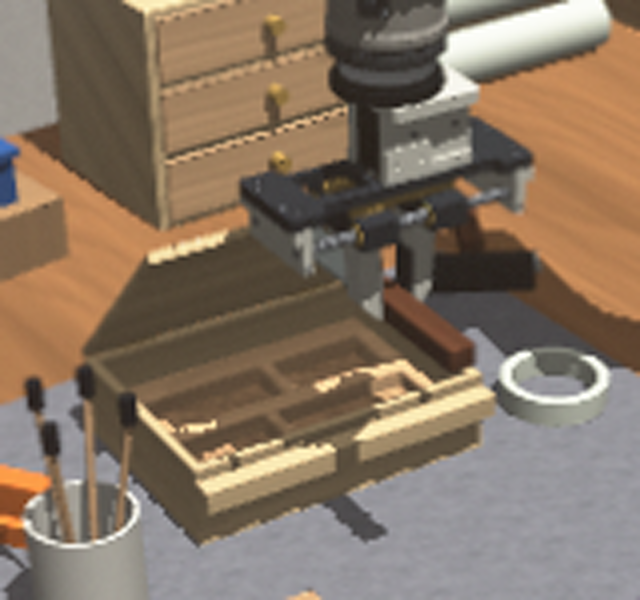

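send_rows:
  offset:
    - [-0.12,0,-0.106]
    - [-0.252,0,-0.2]
    - [-0.392,0,-0.279]
    - [-0.538,0,-0.345]
    - [-0.69,0,-0.395]
    - [-0.847,0,-0.431]
    - [-0.847,0,-0.431]
    - [-0.847,0,-0.431]
  delta_rot:
    - [0,0,0]
    - [0,0,0]
    - [0,0,0]
    - [0,0,0]
    - [0,0,0]
    - [0,0,0]
    - [0,0,0]
    - [0,0,0]

```text
time: 18.62
tool_pos: [534.9, -128.5, 208.8]
tcp_rot: [3.142, -0.0, 1.504]
contact_force: [1.0, 0.2, -1.2]
grip_width: 21.7
finger_force: 30.0
```

send_rows:
  offset:
    - [-0.16,0,-0.015]
    - [-0.32,0,-0.023]
    - [-0.48,0,-0.01]
    - [-0.56,0,0]
    - [-0.56,0,0]
    - [-0.56,0,0]
    - [-0.56,0,0]
  delta_rot:
    - [0,0,0]
    - [0,0,0]
    - [0,0,0]
    - [0,0,0]
    - [0,0,0]
    - [0,0,0]
    - [0,0,0]

```text
time: 19.5
tool_pos: [530.5, -195.0, 209.1]
tcp_rot: [3.141, 0.0, 1.505]
contact_force: [-0.7, -0.8, -0.3]
grip_width: 21.9
finger_force: 30.0
```

```bash
python3 - <<'E'
from h import *
b=cap('scene');save(b,'l3.png',(180,20,340,200),3.3)
E
```

```text
(no output)
```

View pics/l3.png

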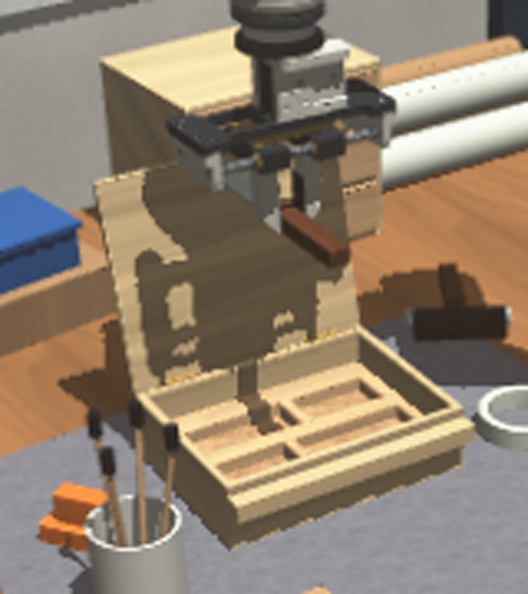

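```bash
python3 - <<'E'
import json,mv,math
s=mv.load();r=mv.R.from_quat(s['r'])
p=mv.np.array([549.2,86.4,19])+r.apply([-2.353*120,0,-1.584*120]);print(p)
s['p']=p.tolist();json.dump(s,open('cmd.json','w'))
mv.plan((540,-60,190,1.505),(681.3,134.3,40,1.518),(681.3,134.3,-30.5,1.518))
E
```

```text
[ 530.56786258 -195.34458833  209.08      ]
{"offset":[[0.565,0.002,0.08],[0.565,0.002,0.08],[0.565,0.002,0.08]],"delta_rot":[[0,0,-0],[0,0,-0],[0,0,-0]]}
{"offset":[[0.566,0.002,0.079],[0.566,0.002,0.079],[0.566,0.002,0.079],[0.566,0.002,0.079]],"delta_rot":[[0,0,-0],[0,0,-0],[0,0,-0],[0,0,-0]]}
{"offset":[[0.846,0.534,0.625],[0.846,0.534,0.625],[0.846,0.534,0.625],[0.846,0.534,0.625]],"delta_rot":[[0,0,-0.0011],[0,0,-0.0011],[0,0,-0.0011],[0,0,-0.0011]]}
{"offset":[[0.843,0.54,0.625],[0.843,0.54,0.625],[0.843,0.54,0.625],[0.843,0.54,0.625],[0.843,0.54,0.625]],"delta_rot":[[0,0,-0.001],[0,0,-0.001],[0,0,-0.001],[0,0,-0.001],[0,0,-0.001]]}
{"offset":[[0,0,0.588],[0,0,0.588],[0,0,0.588],[0,0,0.588]],"delta_rot":[[0,0,-0],[0,0,-0],[0,0,-0],[0,0,-0]]}
end [681.3 134.3 -30.6] [3.142 0.    1.518]
```

send_rows:
  offset:
    - [0.565,0.002,0.08]
    - [0.565,0.002,0.08]
    - [0.565,0.002,0.08]
  delta_rot:
    - [0,0,0]
    - [0,0,0]
    - [0,0,0]

```text
time: 19.92
tool_pos: [535.3, -127.3, 199.6]
tcp_rot: [3.141, 0.0, 1.506]
contact_force: [-0.3, 0.5, -1.1]
grip_width: 21.8
finger_force: 30.0
```

send_rows:
  offset:
    - [0.566,0.002,0.079]
    - [0.566,0.002,0.079]
    - [0.566,0.002,0.079]
    - [0.566,0.002,0.079]
  delta_rot:
    - [0,0,0]
    - [0,0,0]
    - [0,0,0]
    - [0,0,0]

```text
time: 20.42
tool_pos: [540.1, -61.5, 190.2]
tcp_rot: [3.141, 0.001, 1.503]
contact_force: [0.3, 0.0, 0.1]
grip_width: 22.2
finger_force: 30.0
```

send_rows:
  offset:
    - [0.846,0.534,0.625]
    - [0.846,0.534,0.625]
    - [0.846,0.534,0.625]
    - [0.846,0.534,0.625]
  delta_rot:
    - [0,0,-0.0011]
    - [0,0,-0.0011]
    - [0,0,-0.0011]
    - [0,0,-0.0011]

```text
time: 20.92
tool_pos: [610.5, 36.5, 114.2]
tcp_rot: [-3.14, 0.0, 1.512]
contact_force: [-0.5, -0.5, -1.5]
grip_width: 22.0
finger_force: 30.0
```

send_rows:
  offset:
    - [0.843,0.54,0.625]
    - [0.843,0.54,0.625]
    - [0.843,0.54,0.625]
    - [0.843,0.54,0.625]
    - [0.843,0.54,0.625]
  delta_rot:
    - [0,0,-0.001]
    - [0,0,-0.001]
    - [0,0,-0.001]
    - [0,0,-0.001]
    - [0,0,-0.001]

```text
time: 21.55
tool_pos: [681.7, 132.2, 42.0]
tcp_rot: [3.139, 0.0, 1.516]
contact_force: [-0.5, -0.0, -1.1]
grip_width: 21.6
finger_force: 30.0
```

send_rows:
  offset:
    - [0,0,0.25]
    - [0,0,0.45]
    - [0,0,0.54]
    - [0,0,0.57]
    - [0,0,0.588]
    - [0,0,0.588]
  delta_rot:
    - [0,0,0]
    - [0,0,0]
    - [0,0,0]
    - [0,0,0]
    - [0,0,0]
    - [0,0,0]

```text
time: 22.3
tool_pos: [681.7, 134.1, -29.8]
tcp_rot: [3.14, -0.0, 1.518]
contact_force: [0.1, -0.3, -1.2]
grip_width: 21.9
finger_force: 30.0
```

```bash
python3 - <<'E'
from h import *
o=get_obs();print(o['tool_pos'],o['contact_force'],o['finger_force'])
E
```

```text
[681.73781318 134.14182288 -29.79647267] [ 0.14411013 -0.30606664 -1.16733806] 29.99934285879135
```

send_rows:
  offset:
    - [0,0,0]
    - [0,0,0]
    - [0,0,0]
    - [0,0,0]
    - [0,0,-0.4]
    - [0,0,-0.75]
    - [0,0,-0.75]
    - [0,0,-0.75]
  delta_rot:
    - [0,0,0]
    - [0,0,0]
    - [0,0,0]
    - [0,0,0]
    - [0,0,0]
    - [0,0,0]
    - [0,0,0]
    - [0,0,0]
  grip: 0.8

```text
time: 23.3
tool_pos: [680.7, 134.1, 58.7]
tcp_rot: [-3.141, 0.0, 1.518]
contact_force: [-0.2, -0.5, -0.5]
grip_width: 73.4
finger_force: 0.0
```

```bash
cat > see.py <<'E'
from h import *
a=cap('top');b=cap('scene')
save(np.vstack([a[160:310,370:520]]),'r.png',None,4)
C=np.array([531.2,-186]);ps=-1.636;Rz=R.from_euler('z',ps).as_matrix()
for t in'abcd':
    for n in('top','scene'):
        for d in finder.pinpoint('recess_'+t,n)[:4]:
            p=back(d['uv'],34,n)[0];l=Rz.T@(p-[C[0],C[1],0]);print(t,n,np.round(d['uv'],1),np.round(p[:2],1),'local',np.round(l[:2],1),round(d['confidence'],2))
    if t=='a': pass
d=finder.silhouettes('case','top');print([(x['box'],x['confidence']) for x in d])
E
python3 see.py
```

```text
a top [429.4 207.6] [ 598.  -160.7] local [-29.6  65. ] 0.94
a top [423.  253.5] [ 484.3 -142.5] local [-40.4 -49.6] 0.66
a top [453.2 264.1] [ 458.2 -217.3] local [ 36.  -70.8] 0.65
a top [455.2 217.7] [ 573.  -225.2] local [36.3 44.2] 0.61
a scene [253.2 146.8] [ 565.6 -236.6] local [48.3 37.6] 0.94
a scene [288.8 150.3] [ 485.8 -151.1] local [-31.8 -47.6] 0.78
a scene [279.7 137.6] [ 464.9 -233.8] local [ 52.  -63.1] 0.78
a scene [259.9 163.2] [ 599.3 -142.8] local [-47.5  65.1] 0.74
b top [429.4 207.6] [ 598.  -160.7] local [-29.6  65. ] 0.94
b top [423.  253.5] [ 484.3 -142.5] local [-40.4 -49.6] 0.66
b top [453.2 264.1] [ 458.2 -217.3] local [ 36.  -70.8] 0.65
b top [455.2 217.7] [ 573.  -225.2] local [36.3 44.2] 0.61
b scene [253.2 146.8] [ 565.6 -236.6] local [48.3 37.6] 0.94
b scene [288.8 150.3] [ 485.8 -151.1] local [-31.8 -47.6] 0.78
b scene [279.7 137.6] [ 464.9 -233.8] local [ 52.  -63.1] 0.78
b scene [259.9 163.2] [ 599.3 -142.8] local [-47.5  65.1] 0.74
c top [429.4 207.6] [ 598.  -160.7] local [-29.6  65. ] 0.94
c top [423.  253.5] [ 484.3 -142.5] local [-40.4 -49.6]
[... 244 characters left out ...]
 0.78
c scene [279.7 137.6] [ 464.9 -233.8] local [ 52.  -63.1] 0.78
c scene [259.9 163.2] [ 599.3 -142.8] local [-47.5  65.1] 0.74
d top [429.4 207.6] [ 598.  -160.7] local [-29.6  65. ] 0.94
d top [423.  253.5] [ 484.3 -142.5] local [-40.4 -49.6] 0.66
d top [453.2 264.1] [ 458.2 -217.3] local [ 36.  -70.8] 0.65
d top [455.2 217.7] [ 573.  -225.2] local [36.3 44.2] 0.61
d scene [253.2 146.8] [ 565.6 -236.6] local [48.3 37.6] 0.94
d scene [288.8 150.3] [ 485.8 -151.1] local [-31.8 -47.6] 0.78
d scene [279.7 137.6] [ 464.9 -233.8] local [ 52.  -63.1] 0.78
d scene [259.9 163.2] [ 599.3 -142.8] local [-47.5  65.1] 0.74
[([391.9, 171.6, 539.3, 296.3], 0.64), ([213.0, 268.5, 245.9, 294.5], 0.43)]
```

View pics/r.png

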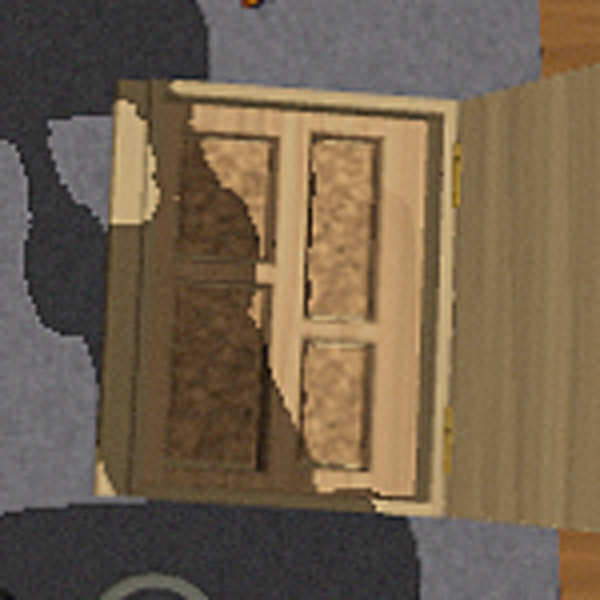

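```bash
cat > rec.py <<'E'
from h import *
im=cv2.cvtColor(cv2.imread('pics/r.png'),cv2.COLOR_BGR2GRAY)
a=np.mean([cap('top') for _ in range(4)],0)
g=np.log(a.mean(2)+5).astype(np.float32)
C=np.array([531.2,-186,0]);Rz=R.from_euler('z',-1.636).as_matrix()
q=.5;X,Y=np.meshgrid(np.arange(-110,110,q),np.arange(-135,135,q))
def ortho(z):
    P=np.c_[X.ravel(),Y.ravel(),np.full(X.size,z)]@Rz.T+C
    uv=proj(P,'top').astype(np.float32).reshape(X.shape+(2,));return cv2.remap(g,uv[...,0],uv[...,1],cv2.INTER_CUBIC)
def peaks(v,ax,lo,hi,k):
    d=np.gradient(v);s=(ax>=lo)&(ax<=hi);out=[]
    for i in np.nonzero(s)[0]:
        if 0<i<len(d)-1 and abs(d[i])>=abs(d[i-1]) and abs(d[i])>abs(d[i+1]) and d[i]*d[i-1]>0:out.append((round(float(ax[i]),1),round(float(d[i])*100,1)))
    return sorted(sorted(out,key=lambda t:-abs(t[1]))[:k])
o=ortho(34);xs=X[0];ys=Y[:,0]
for n,cx,cy,w,l in[('a',-37,-49,62,116),('b',-37,65,62,80),('c',37,44,46,116),('d',37,-70,46,80)]:
    r=(abs(ys-cy)<l/2-12);c=(abs(xs-cx)<w/2-10)
    px=np.median(o[r],0);py=np.median(o[:,c],1)
    print(n,'x lo',peaks(px,xs,cx-w/2-9,cx-w/2+9,4),'hi',peaks(px,xs,cx+w/2-9,cx+w/2+9,4))
    print('   y lo',peaks(py,ys,cy-l/2-9,cy-l/2+9,4),'hi',peaks(py,ys,cy+l/2-9,cy+l/2+9,4))
o=ortho(68)
for lab,v,ax,L in(('x',np.median(o[abs(ys)<90],0),xs,[(84,102),(-102,-84)]),('y',np.median(o[:,abs(xs)<60],1),ys,[(-134,-112),(112,134)])):
    for lo,hi in L: print('wall',lab,peaks(v,ax,lo,hi,5))
# yaw of walls: hinge-side inner edge at two ends
for s in((-100,-50),(50,100)):
    v=np.median(o[(ys>s[0])&(ys<s[1])],0);print('x',s,peaks(v,xs,80,102,4))
for s in((-60,-10),(10,60)):
    v=np.median(o[:,(xs>s[0])&(xs<s[1])],1);print('y',s,peaks(v,ys,-134,-112,4),peaks(v,ys,112,134,4))
E
python3 rec.py
```

```text
a x lo [(-74.0, -0.4), (-67.5, -4.0), (-63.0, 2.5), (-60.0, -0.5)] hi [(-12.0, -9.1), (-7.5, 6.9), (-6.0, 6.8), (-4.0, 23.5)]
   y lo [(-115.5, 1.4), (-109.5, -2.5), (-105.5, 3.0), (-101.5, -3.8)] hi [(0.0, -2.5), (4.0, 4.6), (7.5, -5.1), (10.0, 6.7)]
b x lo [(-75.5, 0.7), (-66.5, -4.7), (-63.0, 3.1), (-59.5, -0.7)] hi [(-12.5, -10.6), (-9.5, -2.6), (-6.0, 10.3), (-0.5, -0.5)]
   y lo [(19.0, -4.4), (22.0, 3.7), (24.5, -5.2), (31.5, -1.4)] hi [(97.5, -16.2), (101.5, 16.3), (106.5, -0.6), (113.5, 0.6)]
c x lo [(10.0, 3.6), (13.0, -24.3), (17.0, 38.3), (19.0, 2.3)] hi [(53.5, -11.2), (57.5, 8.4), (58.5, 7.8), (65.0, -0.4)]
   y lo [(-21.5, 4.0), (-13.0, -3.9), (-11.0, 4.0), (-8.0, -3.0)] hi [(94.5, -1.4), (98.5, 2.9), (102.0, -14.0), (105.5, 16.3)]
d x lo [(9.0, 17.8), (13.5, -19.2), (17.0, 18.4), (21.0, 0.8)] hi [(53.5, -8.4), (56.5, 5.0), (59.0, 9.3), (64.5, -0.3)]
   y lo [(-116.0, 9.8), (-113.0, 6.9), (-110.0, -1.6), (-103.0, -8.5)] hi [(-30.0, -3.3), (-28.0, 5.1), (-25.0, -6.2), (-21.5, 4.0)]
wall x [(87.5, 10.9), (91.0, -1.1), (95.5, -8.5), (100.0, 2.2)]
wall x [(-101.0, 0.6), (-96.5, -5.6), (-93.5, 5.8), (-90.5, -1.2), (-87.5, -0.3)]
wall y [(-126.0, 7.2), (-121.0, -1.4), (-119.5, -1.8), (-118.0, -1.7), (-115.0, 1.8)]
wall y [(112.5, -17.7), (117.0, 15.3), (126.5, -6.3), (130.0, 1.3)]
x (-100, -50) [(87.5, 9.0), (93.5, -6.3), (97.0, 1.2), (100.0, -1.7)]
x (50, 100) [(87.5, 11.6), (90.0, 4.9), (93.5, -11.6), (96.0, 4.6)]
y (-60, -10) [(-126.5, 6.1), (-121.5, -1.5), (-118.5, -1.6), (-115.5, 1.8)] [(112.5, -16.7), (117.0, 14.7), (121.5, -2.0), (126.0, -6.3)]
y (10, 60) [(-126.0, 9.4), (-118.0, -3.0), (-116.0, 4.2), (-113.0, 13.6)] [(113.0, -18.9), (116.5, 15.1), (121.5, -1.9), (126.5, -6.3)]
```

```bash
cat > rec2.py <<'E'
from h import *
g=np.log(np.mean([cap('top') for _ in range(6)],0).mean(2)+5).astype(np.float32)
C=np.array([531.2,-186,0]);Rz=R.from_euler('z',-1.636).as_matrix()
q=.25;xs=np.arange(-110,110,q);ys=np.arange(-135,135,q);X,Y=np.meshgrid(xs,ys)
P=np.c_[X.ravel(),Y.ravel(),np.full(X.size,34.)]@Rz.T+C
uv=proj(P,'top').astype(np.float32).reshape(X.shape+(2,));o=cv2.GaussianBlur(cv2.remap(g,uv[...,0],uv[...,1],cv2.INTER_CUBIC),(0,0),3)
gy,gx=np.gradient(o)
ix=lambda v:int(round((v+110)/q));iy=lambda v:int(round((v+135)/q))
for n,cx,cy,w,l in[('a',-36.2,-51.5,62,116),('b',-36.3,61.5,62,80),('c',36,47.5,46,116),('d',36,-62.5,46,80)]:
    sx={};sy={}
    ry=slice(iy(cy-l/2+8),iy(cy+l/2-8));rx=slice(ix(cx-w/2+8),ix(cx+w/2-8))
    for d in np.arange(-6,6.1,.5):
        sx[d]=(-np.median(gx[ry,ix(cx+d-w/2)]),np.median(gx[ry,ix(cx+d+w/2)]))
        sy[d]=(-np.median(gy[iy(cy+d-l/2),rx]),np.median(gy[iy(cy+d+l/2),rx]))
    for lab,s,c in(('x',sx,cx),('y',sy,cy)):
        t={k:min(v[0],.03)+min(v[1],.03) for k,v in s.items()};k=sorted(t,key=lambda k:-t[k])[:4]
        print(n,lab,[(round(c+j,1),round(t[j]*1e3,1)) for j in k],'lo peak',round(c+max(s,key=lambda j:s[j][0]),1),'hi peak',round(c+max(s,key=lambda j:s[j][1]),1))
E
python3 rec2.py
```

```text
a x [(np.float64(-36.7), np.float32(46.1)), (np.float64(-36.2), np.float32(45.8)), (np.float64(-35.7), np.float32(45.3)), (np.float64(-37.2), np.float32(45.1))] lo peak -36.7 hi peak -36.7
a y [(np.float64(-53.5), np.float32(17.0)), (np.float64(-53.0), np.float32(15.9)), (np.float64(-54.0), np.float32(15.3)), (np.float64(-52.5), np.float32(13.5))] lo peak -51.5 hi peak -47.0
b x [(np.float64(-35.8), np.float32(52.1)), (np.float64(-36.3), np.float32(51.4)), (np.float64(-35.3), np.float32(49.7)), (np.float64(-36.8), np.float32(48.8))] lo peak -35.8 hi peak -36.8
b y [(np.float64(63.5), np.float32(37.1)), (np.float64(63.0), np.float32(32.6)), (np.float64(60.5), np.float32(31.3)), (np.float64(64.0), np.float32(26.4))] lo peak 58.5 hi peak 61.5
c x [(np.float64(34.5), 60.0), (np.float64(35.0), 60.0), (np.float64(35.5), 60.0), (np.float64(36.0), 60.0)] lo peak 36.5 hi peak 36.0
c y [(np.float64(49.0), np.float32(37.2)), (np.float64(49.5), np.float32(36.1)), (np.float64(48.5), np.float32(30.4)), (np.float64(46.5), np.float32(28.1))] lo peak 44.5 hi peak 47.5
d x [(np.float64(35.0), 60.0), (np.float64(35.5), 60.0), (np.float64(36.0), 60.0), (np.float64(36.5), 60.0)] lo peak 36.0 hi peak 36.0
d y [(np.float64(-62.0), np.float32(41.0)), (np.float64(-61.5), np.float32(40.9)), (np.float64(-62.5), np.float32(35.0)), (np.float64(-61.0), np.float32(31.9))] lo peak -62.5 hi peak -60.5
```

```bash
cat > ov.py <<'E'
from h import *
g=np.mean([cap('top') for _ in range(3)],0).astype(np.float32)
C=np.array([531.2,-186,0]);Rz=R.from_euler('z',-1.636).as_matrix()
q=1/3;xs=np.arange(-75,67,q);ys=np.arange(-118,110,q);YY,XX=np.meshgrid(ys,xs) # rows=x, cols=y
P=np.c_[XX.ravel(),YY.ravel(),np.full(XX.size,34.)]@Rz.T+C
uv=proj(P,'top').astype(np.float32).reshape(XX.shape+(2,));o=cv2.remap(g,uv[...,0],uv[...,1],cv2.INTER_CUBIC)
L=cv2.GaussianBlur(o.mean(2),(0,0),18);o=np.clip(o/L[...,None]*110,0,255).astype(np.uint8).copy()
for cx,cy,w,l in[(-36.3,-51.5,62,116),(-36.3,61.5,62,80),(36,47.5,46,116),(36,-62.3,46,80)]:
    for sx in(-1,1):
        for sy in(-1,1):
            p=(int((cy+sy*l/2+118)/q),int((cx+sx*w/2+75)/q))
            cv2.line(o,p,(p[0]-sy*25,p[1]),(255,0,0),1);cv2.line(o,p,(p[0],p[1]-sx*25),(255,0,0),1)
print(o.shape);save(o,'ov.png',None,1.15)
E
python3 ov.py
```

```text
(426, 684, 3)
```

View pics/ov.png

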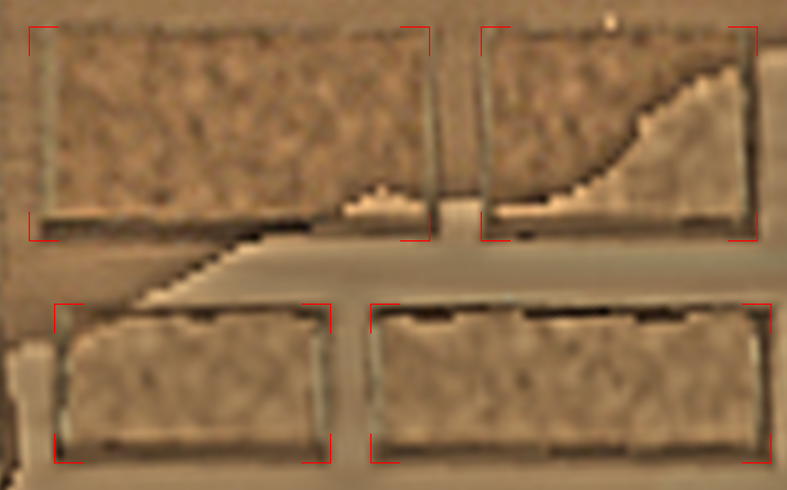

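```bash
cat > blk.py <<'E'
from h import *
import sys
cap('top');cap('scene')
D={n:finder.silhouettes('block_a',n) for n in('top','scene')}
for c,x,y,w in[('block_a',529,341,1.245),('block_b',408.8,342.4,1.6),('block_d',547,200,1.33)]:
    ms={n:pick('',n,proj([[x,y,20]],n)[0],25,D[n]) for n in D};ms={k:v for k,v in ms.items() if v is not None}
    if ms:
        q,e=fit(PARTS[c],(x,y,w),ms);print(c,np.round(q,3),round(e,3),list(ms),[(n,np.round(fit(PARTS[c],q,{n:ms[n]})[0],2)) for n in ms])
ms={n:d[0]['region'].astype(float) for n in D if (d:=finder.silhouettes('knife',n))}
q,e=fit(PARTS['knife'],(680,114,-1.62),ms,4);print('knife',np.round(q,3),round(e,3),list(ms))
E
python3 blk.py; python3 - <<'E'
import json,mv,math
json.dump(dict(p=[681.3,134.3,-30.5+90],r=mv.rot([0,0,0,1.518,0]).as_quat().tolist()),open('cmd.json','w'))
E
```

```text
block_a [529.282 340.143   1.242] 0.067 ['top', 'scene'] [('top', array([528.69, 340.05,   1.26])), ('scene', array([530.25, 341.45,   1.21]))]
block_b [408.485 340.587   1.599] 0.079 ['top', 'scene'] [('top', array([408.65, 340.58,   1.59])), ('scene', array([409.75, 341.97,   1.59]))]
block_d [546.789 200.24    1.351] 0.058 ['scene'] [('scene', array([546.73, 200.27,   1.35]))]
knife [680.191 113.135  -1.636] 0.476 ['top', 'scene']
```

```bash
python3 - <<'E'
import mv
x,y=529.2,340.5
mv.plan((x,y,30,1.247),(x,y,-15,1.247))
print('--');mv.plan((x,y,20,1.247),(x,y,20,2.818),(x,y,-15,2.818))
E
```

```text
{"offset":[[0.825,-0.678,0.123],[0.825,-0.678,0.123],[0.825,-0.678,0.123],[0.825,-0.678,0.123]],"delta_rot":[[0,0,0.0216],[0,0,0.0216],[0,0,0.0216],[0,0,0.0216]]}
{"offset":[[0.725,-0.784,0.123],[0.725,-0.784,0.123],[0.725,-0.784,0.123],[0.725,-0.784,0.123],[0.725,-0.784,0.123]],"delta_rot":[[0,0,0.0215],[0,0,0.0215],[0,0,0.0215],[0,0,0.0215],[0,0,0.0215]]}
{"offset":[[0,0,0.375],[0,0,0.375],[0,0,0.375]],"delta_rot":[[0,0,0],[0,0,0],[0,0,0]]}
end [529.2 340.5 -15. ] [3.142 0.    1.247]
--
{"offset":[[0,0,-0.292],[0,0,-0.292],[0,0,-0.292]],"delta_rot":[[0,0,0],[0,0,0],[0,0,0]]}
{"offset":[[0,0,0],[0,0,0],[0,0,0],[0,0,0],[0,0,0],[0,0,0]],"delta_rot":[[0,0,-0.125],[0,0,-0.125],[0,0,-0.125],[0,0,-0.125],[0,0,-0.125],[0,0,-0.125]]}
{"offset":[[0,0,0],[0,0,0],[0,0,0],[0,0,0],[0,0,0],[0,0,0],[0,0,0]],"delta_rot":[[0,0,-0.125],[0,0,-0.125],[0,0,-0.125],[0,0,-0.125],[0,0,-0.125],[0,0,-0.125],[0,0,-0.125]]}
{"offset":[[0,0,0.292],[0,0,0.292],[0,0,0.292]],"delta_rot":[[0,0,-0],[0,0,-0],[0,0,-0]]}
end [529.2 340.5 -15. ] [3.142 0.    2.818]
```

send_rows:
  offset:
    - [0.825,-0.678,0.123]
    - [0.825,-0.678,0.123]
    - [0.825,-0.678,0.123]
    - [0.825,-0.678,0.123]
  delta_rot:
    - [0,0,0.0216]
    - [0,0,0.0216]
    - [0,0,0.0216]
    - [0,0,0.0216]
  grip: 0.5

```text
time: 25.3
tool_pos: [605.6, 237.6, 44.9]
tcp_rot: [3.141, -0.0, 1.383]
contact_force: [0.2, -0.5, -0.1]
grip_width: 46.4
finger_force: 0.0
```

send_rows:
  offset:
    - [0.725,-0.784,0.123]
    - [0.725,-0.784,0.123]
    - [0.725,-0.784,0.123]
    - [0.725,-0.784,0.123]
    - [0.725,-0.784,0.123]
  delta_rot:
    - [0,0,0.0215]
    - [0,0,0.0215]
    - [0,0,0.0215]
    - [0,0,0.0215]
    - [0,0,0.0215]

```text
time: 25.92
tool_pos: [530.9, 338.9, 30.1]
tcp_rot: [3.141, -0.001, 1.245]
contact_force: [0.4, -0.5, -0.4]
grip_width: 45.5
finger_force: 0.0
```

send_rows:
  offset:
    - [0,0,0.2]
    - [0,0,0.375]
    - [0,0,0.375]
    - [0,0,0.375]
  delta_rot:
    - [0,0,0]
    - [0,0,0]
    - [0,0,0]
    - [0,0,0]

```text
time: 26.42
tool_pos: [530.2, 339.9, -14.4]
tcp_rot: [3.141, -0.001, 1.246]
contact_force: [-0.7, -0.3, -0.4]
grip_width: 45.6
finger_force: 0.0
```

send_rows:
  offset:
    - [0,0,0]
    - [0,0,0]
    - [0,0,0]
    - [0,0,0]
    - [0,0,0]
  delta_rot:
    - [0,0,0]
    - [0,0,0]
    - [0,0,0]
    - [0,0,0]
    - [0,0,0]
  grip: 0

```text
time: 27.05
tool_pos: [529.5, 340.5, -14.7]
tcp_rot: [3.141, -0.001, 1.247]
contact_force: [-0.9, -1.0, 2.7]
grip_width: 22.0
finger_force: 30.0
```

send_rows:
  offset:
    - [0,0,0]
    - [0,0,0]
    - [0,0,-0.292]
    - [0,0,-0.292]
    - [0,0,-0.292]
    - [0,0,-0.292]
  delta_rot:
    - [0,0,0]
    - [0,0,0]
    - [0,0,0]
    - [0,0,0]
    - [0,0,0]
    - [0,0,0]
  grip: 0.8

```text
time: 27.8
tool_pos: [528.4, 340.1, 18.8]
tcp_rot: [-3.14, 0.001, 1.247]
contact_force: [-0.4, -1.1, -0.2]
grip_width: 72.8
finger_force: 0.0
```

send_rows:
  offset:
    - [0,0,0]
    - [0,0,0]
    - [0,0,0]
    - [0,0,0]
    - [0,0,0]
    - [0,0,0]
  delta_rot:
    - [0,0,-0.125]
    - [0,0,-0.125]
    - [0,0,-0.125]
    - [0,0,-0.125]
    - [0,0,-0.125]
    - [0,0,-0.125]

```text
time: 28.55
tool_pos: [528.9, 340.4, 19.4]
tcp_rot: [-3.141, -0.0, 2.029]
contact_force: [0.8, -0.9, 0.1]
grip_width: 73.1
finger_force: 0.0
```

send_rows:
  offset:
    - [0,0,0]
    - [0,0,0]
    - [0,0,0]
    - [0,0,0]
    - [0,0,0]
    - [0,0,0]
    - [0,0,0]
  delta_rot:
    - [0,0,-0.125]
    - [0,0,-0.125]
    - [0,0,-0.125]
    - [0,0,-0.125]
    - [0,0,-0.125]
    - [0,0,-0.125]
    - [0,0,-0.125]

```text
time: 29.42
tool_pos: [529.2, 340.5, 19.9]
tcp_rot: [3.142, -0.0, 2.815]
contact_force: [-0.2, 0.5, -0.2]
grip_width: 73.1
finger_force: 0.0
```

send_rows:
  offset:
    - [0,0,0.15]
    - [0,0,0.292]
    - [0,0,0.292]
    - [0,0,0.292]
  delta_rot:
    - [0,0,0]
    - [0,0,0]
    - [0,0,0]
    - [0,0,0]

```text
time: 29.92
tool_pos: [528.6, 340.2, -16.2]
tcp_rot: [-3.141, -0.001, 2.817]
contact_force: [0.2, -0.0, 0.1]
grip_width: 73.5
finger_force: 0.0
```

send_rows:
  offset:
    - [0,0,0]
    - [0,0,0]
    - [0,0,0]
    - [0,0,0]
    - [0,0,0]
  delta_rot:
    - [0,0,0]
    - [0,0,0]
    - [0,0,0]
    - [0,0,0]
    - [0,0,0]
  grip: 0

```text
time: 30.55
tool_pos: [529.2, 340.5, -15.1]
tcp_rot: [3.141, 0.0, 2.818]
contact_force: [0.4, 0.2, 0.5]
grip_width: 49.7
finger_force: 30.0
```

```bash
python3 - <<'E'
import mv
mv.plan((529.2,340.5,60,2.818),(485.1,-146.6,60,1.506))
print('--');mv.plan((485.1,-146.6,35,1.506),(485.1,-146.6,8,1.506),vmax=12)
E
```

```text
{"offset":[[0,0,-0.625],[0,0,-0.625],[0,0,-0.625],[0,0,-0.625]],"delta_rot":[[0,0,-0],[0,0,-0],[0,0,-0],[0,0,-0]]}
{"offset":[[-0.236,-0.991,-0],[-0.236,-0.991,-0],[-0.236,-0.991,-0],[-0.236,-0.991,-0]],"delta_rot":[[0,0,0.0522],[0,0,0.0522],[0,0,0.0522],[0,0,0.0522]]}
{"offset":[[-0.542,-0.863,-0],[-0.542,-0.863,-0],[-0.542,-0.863,-0],[-0.542,-0.863,-0]],"delta_rot":[[0,0,0.0522],[0,0,0.0522],[0,0,0.0522],[0,0,0.0522]]}
{"offset":[[-0.792,-0.642,-0],[-0.792,-0.642,-0],[-0.792,-0.642,-0],[-0.792,-0.642,-0]],"delta_rot":[[0,0,0.0522],[0,0,0.0522],[0,0,0.0522],[0,0,0.0522]]}
{"offset":[[-0.956,-0.353,-0],[-0.956,-0.353,-0],[-0.956,-0.353,-0],[-0.956,-0.353,-0],[-0.956,-0.353,-0]],"delta_rot":[[0,0,0.0522],[0,0,0.0522],[0,0,0.0522],[0,0,0.0522],[0,0,0.0522]]}
end [ 485.1 -146.6   60. ] [3.142 0.    1.506]
--
{"offset":[[0,0,0.069],[0,0,0.139],[0,0,0.208],[0,0,0.208],[0,0,0.208]],"delta_rot":[[0,0,0],[0,0,0],[0,0,0],[0,0,0],[0,0,0]]}
{"offset":[[0,0,0.075],[0,0,0.15],[0,0,0.225],[0,0,0.225],[0,0,0.225]],"delta_rot":[[0,0,0],[0,0,0],[0,0,0],[0,0,0],[0,0,0]]}
end [ 485.1 -146.6    8. ] [3.142 0.    1.506]
```

send_rows:
  offset:
    - [0,0,-0.3]
    - [0,0,-0.625]
    - [0,0,-0.625]
    - [0,0,-0.625]
  delta_rot:
    - [0,0,0]
    - [0,0,0]
    - [0,0,0]
    - [0,0,0]

```text
time: 31.05
tool_pos: [528.5, 340.1, 58.9]
tcp_rot: [-3.141, -0.001, 2.818]
contact_force: [0.1, -1.4, -0.7]
grip_width: 50.2
finger_force: 30.0
```

send_rows:
  offset:
    - [-0.236,-0.991,0]
    - [-0.236,-0.991,0]
    - [-0.236,-0.991,0]
    - [-0.236,-0.991,0]
  delta_rot:
    - [0,0,0.0522]
    - [0,0,0.0522]
    - [0,0,0.0522]
    - [0,0,0.0522]

```text
time: 31.55
tool_pos: [517.8, 218.6, 58.8]
tcp_rot: [-3.141, -0.001, 2.489]
contact_force: [-0.4, 0.2, -2.0]
grip_width: 49.9
finger_force: 30.0
```

send_rows:
  offset:
    - [-0.542,-0.863,0]
    - [-0.542,-0.863,0]
    - [-0.542,-0.863,0]
    - [-0.542,-0.863,0]
  delta_rot:
    - [0,0,0.0522]
    - [0,0,0.0522]
    - [0,0,0.0522]
    - [0,0,0.0522]

```text
time: 32.05
tool_pos: [507.3, 98.0, 59.5]
tcp_rot: [3.141, -0.001, 2.163]
contact_force: [1.0, -0.1, -0.9]
grip_width: 49.8
finger_force: 30.0
```

send_rows:
  offset:
    - [-0.792,-0.642,0]
    - [-0.792,-0.642,0]
    - [-0.792,-0.642,0]
    - [-0.792,-0.642,0]
  delta_rot:
    - [0,0,0.0522]
    - [0,0,0.0522]
    - [0,0,0.0522]
    - [0,0,0.0522]

```text
time: 32.55
tool_pos: [496.4, -23.4, 59.6]
tcp_rot: [3.141, -0.001, 1.836]
contact_force: [-0.2, -0.3, -2.0]
grip_width: 49.9
finger_force: 30.0
```

send_rows:
  offset:
    - [-0.956,-0.353,0]
    - [-0.956,-0.353,0]
    - [-0.956,-0.353,0]
    - [-0.956,-0.353,0]
    - [-0.956,-0.353,0]
    - [-0.956,-0.353,0]
  delta_rot:
    - [0,0,0.0522]
    - [0,0,0.0522]
    - [0,0,0.0522]
    - [0,0,0.0522]
    - [0,0,0.0522]
    - [0,0,0.0522]

```text
time: 33.3
tool_pos: [485.2, -145.2, 59.8]
tcp_rot: [-3.142, -0.0, 1.509]
contact_force: [0.1, 0.6, -2.4]
grip_width: 50.1
finger_force: 30.0
```

send_rows:
  offset:
    - [0,0,0.069]
    - [0,0,0.139]
    - [0,0,0.208]
    - [0,0,0.208]
    - [0,0,0.208]
  delta_rot:
    - [0,0,0]
    - [0,0,0]
    - [0,0,0]
    - [0,0,0]
    - [0,0,0]

```text
time: 33.92
tool_pos: [485.0, -146.8, 34.8]
tcp_rot: [3.141, -0.0, 1.506]
contact_force: [-0.2, -0.3, -1.1]
grip_width: 49.6
finger_force: 30.0
```

send_rows:
  offset:
    - [0,0,0.05]
    - [0,0,0.1]
    - [0,0,0.15]
    - [0,0,0.15]
    - [0,0,0.15]
  delta_rot:
    - [0,0,0]
    - [0,0,0]
    - [0,0,0]
    - [0,0,0]
    - [0,0,0]

```text
time: 34.55
tool_pos: [485.5, -146.9, 16.8]
tcp_rot: [3.141, 0.0, 1.506]
contact_force: [2.9, 0.4, -1.8]
grip_width: 49.7
finger_force: 30.0
```

send_rows:
  offset:
    - [0,0,0.025]
    - [0,0,0.025]
    - [0,0,0.025]
  delta_rot:
    - [0,0,0]
    - [0,0,0]
    - [0,0,0]

```text
time: 34.92
tool_pos: [485.5, -146.9, 13.9]
tcp_rot: [3.14, 0.0, 1.506]
contact_force: [4.3, 0.0, -2.6]
grip_width: 49.4
finger_force: 29.9
```

send_rows:
  offset:
    - [0,0.006,0]
    - [0,0.006,0.025]
    - [0,0.006,0.05]
    - [0,0.006,0.05]
  delta_rot:
    - [0,0,0]
    - [0,0,0]
    - [0,0,0]
    - [0,0,0]

```text
time: 35.42
tool_pos: [485.4, -146.6, 7.5]
tcp_rot: [-3.141, -0.0, 1.506]
contact_force: [2.7, -0.2, -2.3]
grip_width: 49.7
finger_force: 30.0
```

send_rows:
  offset:
    - [0,0,0.02]
    - [0,0,0.04]
    - [0,0,0.06]
    - [0,0,0.075]
    - [0,0,0.075]
  delta_rot:
    - [0,0,0]
    - [0,0,0]
    - [0,0,0]
    - [0,0,0]
    - [0,0,0]

```text
time: 36.05
tool_pos: [485.5, -146.7, -0.6]
tcp_rot: [3.141, -0.0, 1.506]
contact_force: [-0.5, 0.4, 5.9]
grip_width: 50.0
finger_force: 30.0
```

send_rows:
  offset:
    - [0,0,0.012]
    - [0,0,0.012]
    - [0,0,0.012]
    - [0,0,0.012]
  delta_rot:
    - [0,0,0]
    - [0,0,0]
    - [0,0,0]
    - [0,0,0]

```text
time: 36.55
tool_pos: [485.5, -146.7, -1.5]
tcp_rot: [3.141, 0.0, 1.506]
contact_force: [-2.5, 1.6, 10.8]
grip_width: 49.7
finger_force: 30.0
```

send_rows:
  offset:
    - [0,0,0.012]
    - [0,0,0.012]
    - [0,0,0.012]
    - [0,0,0.012]
  delta_rot:
    - [0,0,0]
    - [0,0,0]
    - [0,0,0]
    - [0,0,0]

```text
time: 37.05
tool_pos: [485.4, -146.7, -1.7]
tcp_rot: [3.141, 0.0, 1.506]
contact_force: [-6.2, 3.1, 25.2]
grip_width: 49.5
finger_force: 30.0
```

```bash
python3 - <<'E'
import json,mv
json.dump(dict(p=[485.8,-146.65,60],r=mv.rot([0,0,0,1.506,0]).as_quat().tolist()),open('cmd.json','w'))
x,y=408.6,341.0
mv.plan((x,y,30,1.595),(x,y,-15,1.595))
print('--');mv.plan((x,y,20,1.595),(x,y,20,3.166),(x,y,-15,3.166))
E
```

```text
{"offset":[[0.803,-0.181,0.05],[0.803,-0.181,0.05],[0.803,-0.181,0.05]],"delta_rot":[[0,0,-0.0028],[0,0,-0.0028],[0,0,-0.0028]]}
{"offset":[[0.806,-0.167,0.05],[0.806,-0.167,0.05],[0.806,-0.167,0.05]],"delta_rot":[[0,0,-0.0028],[0,0,-0.0028],[0,0,-0.0028]]}
{"offset":[[0.808,-0.153,0.05],[0.808,-0.153,0.05],[0.808,-0.153,0.05]],"delta_rot":[[0,0,-0.0029],[0,0,-0.0029],[0,0,-0.0029]]}
{"offset":[[0.811,-0.138,0.05],[0.811,-0.138,0.05],[0.811,-0.138,0.05]],"delta_rot":[[0,0,-0.0028],[0,0,-0.0028],[0,0,-0.0028]]}
{"offset":[[0.814,-0.123,0.05],[0.814,-0.123,0.05],[0.814,-0.123,0.05],[0.814,-0.123,0.05]],"delta_rot":[[0,0,-0.0029],[0,0,-0.0029],[0,0,-0.0029],[0,0,-0.0029]]}
{"offset":[[0,0,0.375],[0,0,0.375],[0,0,0.375]],"delta_rot":[[0,0,0],[0,0,0],[0,0,0]]}
end [408.6 341.  -15. ] [-3.142  0.     1.595]
--
{"offset":[[0,0,-0.292],[0,0,-0.292],[0,0,-0.292]],"delta_rot":[[0,0,0],[0,0,0],[0,0,0]]}
{"offset":[[0,0,0],[0,0,0],[0,0,0],[0,0,0],[0,0,0],[0,0,0]],"delta_rot":[[0,0,-0.125],[0,0,-0.125],[0,0,-0.125],[0,0,-0.125],[0,0,-0.125],[0,0,-0.125]]}
{"offset":[[0,0,0],[0,0,0],[0,0,0],[0,0,0],[0,0,0],[0,0,0],[0,0,0]],"delta_rot":[[0,0,-0.125],[0,0,-0.125],[0,0,-0.125],[0,0,-0.125],[0,0,-0.125],[0,0,-0.125],[0,0,-0.125]]}
{"offset":[[0,0,0.292],[0,0,0.292],[0,0,0.292]],"delta_rot":[[0,0,0],[0,0,0],[0,0,0]]}
end [408.6 341.  -15. ] [-3.142  0.    -3.117]
```

send_rows:
  offset:
    - [0,0,-0.016]
    - [0,0,-0.016]
    - [0,0,-0.016]
    - [0,0,-0.032]
    - [0,0,-0.3]
    - [0,0,-0.532]
    - [0,0,-0.532]
    - [0,0,-0.532]
  delta_rot:
    - [0,0,0]
    - [0,0,0]
    - [0,0,0]
    - [0,0,0]
    - [0,0,0]
    - [0,0,0]
    - [0,0,0]
    - [0,0,0]
  grip: 0.7

```text
time: 38.05
tool_pos: [485.1, -146.5, 59.1]
tcp_rot: [-3.14, -0.001, 1.506]
contact_force: [-0.2, 0.3, -0.2]
grip_width: 64.3
finger_force: 0.0
```

send_rows:
  offset:
    - [0.803,-0.181,0.05]
    - [0.803,-0.181,0.05]
    - [0.803,-0.181,0.05]
    - [0.803,-0.181,0.05]
  delta_rot:
    - [0,0,-0.0028]
    - [0,0,-0.0028]
    - [0,0,-0.0028]
    - [0,0,-0.0028]
  grip: 0.5

```text
time: 38.55
tool_pos: [470.2, -49.5, 53.2]
tcp_rot: [-3.141, 0.0, 1.524]
contact_force: [0.0, 0.1, -0.3]
grip_width: 45.8
finger_force: 0.0
```

```bash
cat > fin.py <<'E'
from h import *
import sys
C=np.array([531.2,-186]);Rz=R.from_euler('z',-1.636).as_matrix()[:2,:2]
cap('top');cap('scene')
D={n:finder.silhouettes('block_a',n) for n in('top','scene')}
G=dict(block_a=((529,340.5,1.245),(485.8,-146.6,-.065)),block_b=((408.6,341,1.6),(594.8,-153.8,-.065)),block_d=((547,200,1.34),(466.3,-217.8,-.065)))
for c,(tb,rc) in G.items():
    for pose,z in((tb,0),(rc,14)):
        for n in D:
            m=pick('',n,proj([[pose[0],pose[1],z+20]],n)[0],20,D[n])
            if m is None: continue
            q,e=fit(PARTS[c],pose,{n:m},z);print(c,'table' if z==0 else 'recess',n,np.round(q,3),round(e,3))
ms={n:d[0]['region'].astype(float) for n in D if (d:=finder.silhouettes('knife',n))}
for n in ms:
    q,e=fit(PARTS['knife'],(680,114,-1.62),{n:ms[n]},4);print('knife',n,np.round(q,3),round(e,3))
E
python3 fin.py
```

```text
block_a recess scene [ 475.115 -174.461    0.6  ] 0.582
block_b table top [407.771 342.267   1.628] 0.069
block_b table scene [409.774 341.431   1.627] 0.057
block_d table top [545.996 200.057   1.339] 0.068
block_d table scene [547.187 200.322   1.329] 0.09
block_d recess scene [ 471.185 -176.406   -0.544] 0.526
knife top [679.31  113.641  -1.624] 0.083
knife scene [679.858 114.001  -1.625] 0.104
```

send_rows:
  offset:
    - [0.806,-0.167,0.05]
    - [0.806,-0.167,0.05]
    - [0.806,-0.167,0.05]
  delta_rot:
    - [0,0,-0.0028]
    - [0,0,-0.0028]
    - [0,0,-0.0028]

```text
time: 39.22
tool_pos: [454.2, 49.9, 47.7]
tcp_rot: [-3.141, -0.0, 1.544]
contact_force: [0.8, -0.6, -0.8]
grip_width: 45.6
finger_force: 0.0
```

send_rows:
  offset:
    - [0.808,-0.153,0.05]
    - [0.808,-0.153,0.05]
    - [0.808,-0.153,0.05]
  delta_rot:
    - [0,0,-0.0029]
    - [0,0,-0.0029]
    - [0,0,-0.0029]

```text
time: 39.6
tool_pos: [439.4, 146.7, 41.8]
tcp_rot: [3.141, -0.0, 1.562]
contact_force: [0.1, -0.2, 0.4]
grip_width: 45.8
finger_force: 0.0
```

send_rows:
  offset:
    - [0.811,-0.138,0.05]
    - [0.811,-0.138,0.05]
    - [0.811,-0.138,0.05]
  delta_rot:
    - [0,0,-0.0028]
    - [0,0,-0.0028]
    - [0,0,-0.0028]

```text
time: 39.98
tool_pos: [424.4, 243.8, 35.8]
tcp_rot: [3.141, -0.0, 1.579]
contact_force: [0.0, -1.0, 0.4]
grip_width: 45.8
finger_force: 0.0
```

send_rows:
  offset:
    - [0.814,-0.123,0.05]
    - [0.814,-0.123,0.05]
    - [0.814,-0.123,0.05]
    - [0.814,-0.123,0.05]
  delta_rot:
    - [0,0,-0.0029]
    - [0,0,-0.0029]
    - [0,0,-0.0029]
    - [0,0,-0.0029]

```text
time: 40.48
tool_pos: [409.3, 339.1, 29.8]
tcp_rot: [-3.141, 0.001, 1.594]
contact_force: [-0.7, -0.4, -0.6]
grip_width: 45.8
finger_force: 0.0
```

send_rows:
  offset:
    - [0,0,0.2]
    - [0,0,0.375]
    - [0,0,0.375]
    - [0,0,0.375]
  delta_rot:
    - [0,0,0]
    - [0,0,0]
    - [0,0,0]
    - [0,0,0]

```text
time: 40.98
tool_pos: [409.5, 340.2, -14.4]
tcp_rot: [3.141, -0.0, 1.594]
contact_force: [0.6, -0.0, -0.7]
grip_width: 46.0
finger_force: 0.0
```

send_rows:
  offset:
    - [0,0,0]
    - [0,0,0]
    - [0,0,0]
    - [0,0,0]
    - [0,0,0]
  delta_rot:
    - [0,0,0]
    - [0,0,0]
    - [0,0,0]
    - [0,0,0]
    - [0,0,0]
  grip: 0

```text
time: 41.6
tool_pos: [408.8, 341.1, -14.8]
tcp_rot: [3.141, -0.0, 1.595]
contact_force: [-1.7, 0.0, 5.0]
grip_width: 21.7
finger_force: 30.0
```

send_rows:
  offset:
    - [0,0,0]
    - [0,0,0]
    - [0,0,-0.292]
    - [0,0,-0.292]
    - [0,0,-0.292]
    - [0,0,-0.292]
  delta_rot:
    - [0,0,0]
    - [0,0,0]
    - [0,0,0]
    - [0,0,0]
    - [0,0,0]
    - [0,0,0]
  grip: 0.8

```text
time: 42.35
tool_pos: [407.9, 340.5, 18.9]
tcp_rot: [-3.14, 0.001, 1.595]
contact_force: [-0.2, 1.0, -0.6]
grip_width: 72.4
finger_force: 0.0
```

send_rows:
  offset:
    - [0,0,0]
    - [0,0,0]
    - [0,0,0]
    - [0,0,0]
    - [0,0,0]
    - [0,0,0]
  delta_rot:
    - [0,0,-0.125]
    - [0,0,-0.125]
    - [0,0,-0.125]
    - [0,0,-0.125]
    - [0,0,-0.125]
    - [0,0,-0.125]

```text
time: 43.1
tool_pos: [408.4, 340.8, 19.5]
tcp_rot: [-3.141, -0.0, 2.378]
contact_force: [-0.1, 0.2, 0.8]
grip_width: 73.9
finger_force: 0.0
```

send_rows:
  offset:
    - [0,0,0]
    - [0,0,0]
    - [0,0,0]
    - [0,0,0]
    - [0,0,0]
    - [0,0,0]
    - [0,0,0]
  delta_rot:
    - [0,0,-0.125]
    - [0,0,-0.125]
    - [0,0,-0.125]
    - [0,0,-0.125]
    - [0,0,-0.125]
    - [0,0,-0.125]
    - [0,0,-0.125]

```text
time: 43.98
tool_pos: [408.6, 340.9, 19.8]
tcp_rot: [3.142, -0.0, -3.12]
contact_force: [-0.8, -0.3, 0.8]
grip_width: 73.5
finger_force: 0.0
```

send_rows:
  offset:
    - [0,0,0.15]
    - [0,0,0.292]
    - [0,0,0.292]
    - [0,0,0.292]
  delta_rot:
    - [0,0,0]
    - [0,0,0]
    - [0,0,0]
    - [0,0,0]

```text
time: 44.48
tool_pos: [408.9, 341.1, -14.7]
tcp_rot: [3.141, 0.001, -3.118]
contact_force: [-0.4, -0.2, 0.4]
grip_width: 73.3
finger_force: 0.0
```

send_rows:
  offset:
    - [0,0,0]
    - [0,0,0]
    - [0,0,0]
    - [0,0,0]
    - [0,0,0]
  delta_rot:
    - [0,0,0]
    - [0,0,0]
    - [0,0,0]
    - [0,0,0]
    - [0,0,0]
  grip: 0

```text
time: 45.1
tool_pos: [408.7, 341.0, -14.8]
tcp_rot: [3.141, 0.0, -3.117]
contact_force: [-1.2, -0.9, 4.4]
grip_width: 49.8
finger_force: 30.0
```

```bash
python3 - <<'E'
import mv
mv.plan((408.6,341,65,3.166),(595.3,-153.8,65,1.506))
E
```

```text
{"offset":[[0,0,-0.667],[0,0,-0.667],[0,0,-0.667],[0,0,-0.667]],"delta_rot":[[0,0,0],[0,0,0],[0,0,0],[0,0,0]]}
{"offset":[[-0.291,-0.832,0],[-0.291,-0.832,0],[-0.291,-0.832,0]],"delta_rot":[[0,0,0.0528],[0,0,0.0528],[0,0,0.0528]]}
{"offset":[[-0.728,-0.923,0],[-0.728,-0.923,0],[-0.728,-0.923,0],[-0.728,-0.923,0]],"delta_rot":[[0,0,0.0705],[0,0,0.0705],[0,0,0.0705],[0,0,0.0705]]}
{"offset":[[-0.702,-0.348,0],[-0.702,-0.348,0],[-0.702,-0.348,0]],"delta_rot":[[0,0,0.047],[0,0,0.047],[0,0,0.047]]}
{"offset":[[-0.773,-0.128,0],[-0.773,-0.128,0],[-0.773,-0.128,0]],"delta_rot":[[0,0,0.047],[0,0,0.047],[0,0,0.047]]}
{"offset":[[-0.776,0.103,0],[-0.776,0.103,0],[-0.776,0.103,0],[-0.776,0.103,0]],"delta_rot":[[0,0,0.0469],[0,0,0.0469],[0,0,0.0469],[0,0,0.0469]]}
end [ 595.3 -153.7   65. ] [3.142 0.    1.506]
```

send_rows:
  offset:
    - [0,0,-0.3]
    - [0,0,-0.667]
    - [0,0,-0.667]
    - [0,0,-0.667]
  delta_rot:
    - [0,0,0]
    - [0,0,0]
    - [0,0,0]
    - [0,0,0]

```text
time: 45.6
tool_pos: [408.0, 340.6, 64.1]
tcp_rot: [-3.141, -0.001, -3.117]
contact_force: [-0.2, 0.4, -2.3]
grip_width: 49.8
finger_force: 30.0
```

send_rows:
  offset:
    - [-0.291,-0.832,0]
    - [-0.291,-0.832,0]
    - [-0.291,-0.832,0]
    - [-0.291,-0.832,0]
  delta_rot:
    - [0,0,0.0528]
    - [0,0,0.0528]
    - [0,0,0.0528]
    - [0,0,0.0528]

```text
time: 46.1
tool_pos: [445.1, 242.0, 63.8]
tcp_rot: [-3.141, -0.002, 2.835]
contact_force: [-0.0, 0.4, -0.6]
grip_width: 50.1
finger_force: 30.0
```

send_rows:
  offset:
    - [-0.728,-0.923,0]
    - [-0.728,-0.923,0]
    - [-0.728,-0.923,0]
    - [-0.728,-0.923,0]
  delta_rot:
    - [0,0,0.0705]
    - [0,0,0.0705]
    - [0,0,0.0705]
    - [0,0,0.0705]

```text
time: 46.6
tool_pos: [495.3, 110.4, 64.4]
tcp_rot: [-3.141, -0.001, 2.392]
contact_force: [-0.9, -0.4, -1.5]
grip_width: 49.6
finger_force: 30.0
```

send_rows:
  offset:
    - [-0.702,-0.348,0]
    - [-0.702,-0.348,0]
    - [-0.702,-0.348,0]
    - [-0.702,-0.348,0]
  delta_rot:
    - [0,0,0.047]
    - [0,0,0.047]
    - [0,0,0.047]
    - [0,0,0.047]

```text
time: 47.1
tool_pos: [527.9, 24.1, 64.5]
tcp_rot: [-3.141, -0.001, 2.1]
contact_force: [0.2, 0.3, -1.2]
grip_width: 49.8
finger_force: 30.0
```

send_rows:
  offset:
    - [-0.773,-0.128,0]
    - [-0.773,-0.128,0]
    - [-0.773,-0.128,0]
    - [-0.773,-0.128,0]
  delta_rot:
    - [0,0,0.047]
    - [0,0,0.047]
    - [0,0,0.047]
    - [0,0,0.047]

```text
time: 47.6
tool_pos: [561.2, -64.0, 64.6]
tcp_rot: [-3.141, -0.001, 1.804]
contact_force: [-0.5, 0.4, -0.9]
grip_width: 50.1
finger_force: 30.0
```

send_rows:
  offset:
    - [-0.776,0.103,0]
    - [-0.776,0.103,0]
    - [-0.776,0.103,0]
    - [-0.776,0.103,0]
    - [-0.776,0.103,0]
    - [-0.776,0.103,0]
  delta_rot:
    - [0,0,0.0469]
    - [0,0,0.0469]
    - [0,0,0.0469]
    - [0,0,0.0469]
    - [0,0,0.0469]
    - [0,0,0.0469]

```text
time: 48.35
tool_pos: [595.1, -152.8, 65.0]
tcp_rot: [-3.142, -0.0, 1.508]
contact_force: [0.5, 0.2, -1.6]
grip_width: 49.6
finger_force: 30.0
```

send_rows:
  offset:
    - [0,0,0.1]
    - [0,0,0.2]
    - [0,0,0.3]
    - [0,0,0.37]
    - [0,0,0.4]
    - [0,0,0.4]
    - [0,0,0.4]
  delta_rot:
    - [0,0,0]
    - [0,0,0]
    - [0,0,0]
    - [0,0,0]
    - [0,0,0]
    - [0,0,0]
    - [0,0,0]

```text
time: 49.22
tool_pos: [595.2, -153.9, 17.0]
tcp_rot: [3.141, -0.0, 1.506]
contact_force: [0.2, -0.1, -1.1]
grip_width: 49.8
finger_force: 30.0
```

send_rows:
  offset:
    - [0,0,0.025]
    - [0,0,0.05]
    - [0,0,0.075]
    - [0,0,0.075]
  delta_rot:
    - [0,0,0]
    - [0,0,0]
    - [0,0,0]
    - [0,0,0]

```text
time: 49.72
tool_pos: [595.1, -153.8, 7.5]
tcp_rot: [-3.141, -0.0, 1.506]
contact_force: [0.4, 0.2, -1.0]
grip_width: 49.8
finger_force: 30.0
```

send_rows:
  offset:
    - [0,0,0.02]
    - [0,0,0.04]
    - [0,0,0.06]
    - [0,0,0.085]
    - [0,0,0.1]
    - [0,0,0.1]
  delta_rot:
    - [0,0,0]
    - [0,0,0]
    - [0,0,0]
    - [0,0,0]
    - [0,0,0]
    - [0,0,0]

```text
time: 50.48
tool_pos: [595.4, -154.0, -1.1]
tcp_rot: [3.14, 0.001, 1.506]
contact_force: [-7.6, 2.1, 19.9]
grip_width: 49.6
finger_force: 30.0
```

```bash
python3 - <<'E'
import json,mv
json.dump(dict(p=[595.3,-153.7,60],r=mv.rot([0,0,0,1.506,0]).as_quat().tolist()),open('cmd.json','w'))
x,y=546.8,200.2
mv.plan((x,y,30,1.335),(x,y,-15,1.335))
print('--');mv.plan((x,y,20,1.335),(x,y,20,2.906),(x,y,-15,2.906))
print('--');mv.plan((x,y,65,2.906),(466.9,-217.8,65,1.506))
E
```

```text
{"offset":[[0.972,-0.198,0.083],[0.972,-0.198,0.083],[0.972,-0.198,0.083],[0.972,-0.198,0.083]],"delta_rot":[[0,0,0.0091],[0,0,0.0091],[0,0,0.0091],[0,0,0.0091]]}
{"offset":[[0.959,-0.253,0.083],[0.959,-0.253,0.083],[0.959,-0.253,0.083],[0.959,-0.253,0.083]],"delta_rot":[[0,0,0.0091],[0,0,0.0091],[0,0,0.0091],[0,0,0.0091]]}
{"offset":[[0.944,-0.308,0.084],[0.944,-0.308,0.084],[0.944,-0.308,0.084],[0.944,-0.308,0.084],[0.944,-0.308,0.084]],"delta_rot":[[0,0,0.009],[0,0,0.009],[0,0,0.009],[0,0,0.009],[0,0,0.009]]}
{"offset":[[0,0,0.375],[0,0,0.375],[0,0,0.375]],"delta_rot":[[0,0,0],[0,0,0],[0,0,0]]}
end [546.8 200.2 -15. ] [3.142 0.    1.335]
--
{"offset":[[0,0,-0.292],[0,0,-0.292],[0,0,-0.292]],"delta_rot":[[0,0,0],[0,0,0],[0,0,0]]}
{"offset":[[0,0,0],[0,0,0],[0,0,0],[0,0,0],[0,0,0],[0,0,0]],"delta_rot":[[0,0,-0.125],[0,0,-0.125],[0,0,-0.125],[0,0,-0.125],[0,0,-0.125],[0,0,-0.125]]}
{"offset":[[0,0,0],[0,0,0],[0,0,0],[0,0,0],[0,0,0],[0,0,0],[0,0,0]],"delta_rot":[[0,0,-0.125],[0,0,-0.125],[0,0,-0.125],[0,0,-0.125],[0,0,-0.125],[0,0,-0.125],[0,0,-0.125]]}
{"offset":[[0,0,0.292],[0,0,0.2
[... 198 characters left out ...]
0],[0,0,-0],[0,0,-0]]}
{"offset":[[-0.041,-0.886,0],[-0.041,-0.886,0],[-0.041,-0.886,0],[-0.041,-0.886,0]],"delta_rot":[[0,0,0.0557],[0,0,0.0557],[0,0,0.0557],[0,0,0.0557]]}
{"offset":[[-0.343,-0.818,0],[-0.343,-0.818,0],[-0.343,-0.818,0],[-0.343,-0.818,0]],"delta_rot":[[0,0,0.0557],[0,0,0.0557],[0,0,0.0557],[0,0,0.0557]]}
{"offset":[[-0.602,-0.65,0],[-0.602,-0.65,0],[-0.602,-0.65,0],[-0.602,-0.65,0]],"delta_rot":[[0,0,0.0557],[0,0,0.0557],[0,0,0.0557],[0,0,0.0557]]}
{"offset":[[-0.789,-0.405,0],[-0.789,-0.405,0],[-0.789,-0.405,0],[-0.789,-0.405,0],[-0.789,-0.405,0]],"delta_rot":[[0,0,0.0557],[0,0,0.0557],[0,0,0.0557],[0,0,0.0557],[0,0,0.0557]]}
end [ 466.9 -217.8   65. ] [3.142 0.    1.506]
```

send_rows:
  offset:
    - [0,0,-0.016]
    - [0,0,-0.016]
    - [0,0,-0.016]
    - [0,0,-0.032]
    - [0,0,-0.3]
    - [0,0,-0.533]
    - [0,0,-0.533]
    - [0,0,-0.533]
  delta_rot:
    - [0,0,0]
    - [0,0,0]
    - [0,0,0]
    - [0,0,0]
    - [0,0,0]
    - [0,0,0]
    - [0,0,0]
    - [0,0,0]
  grip: 0.7

```text
time: 51.48
tool_pos: [594.6, -153.6, 58.8]
tcp_rot: [-3.14, -0.001, 1.506]
contact_force: [-0.8, -0.5, 0.0]
grip_width: 64.2
finger_force: 0.0
```

send_rows:
  offset:
    - [0.972,-0.198,0.083]
    - [0.972,-0.198,0.083]
    - [0.972,-0.198,0.083]
    - [0.972,-0.198,0.083]
  delta_rot:
    - [0,0,0.0091]
    - [0,0,0.0091]
    - [0,0,0.0091]
    - [0,0,0.0091]
  grip: 0.5

```text
time: 51.98
tool_pos: [578.8, -36.1, 49.0]
tcp_rot: [-3.14, 0.0, 1.449]
contact_force: [0.6, -0.2, -0.5]
grip_width: 46.3
finger_force: 0.0
```

```bash
python3 fin.py
```

```text
block_a recess top [ 5.49736e+02 -1.45961e+02  8.70000e-02] 0.809
block_b recess scene [ 575.767 -190.045    0.895] 0.615
block_d table scene [546.88  197.455   1.241] 0.155
knife top [679.565 113.599  -1.622] 0.117
knife scene [679.704 114.27   -1.621] 0.109
```

send_rows:
  offset:
    - [0.959,-0.253,0.083]
    - [0.959,-0.253,0.083]
    - [0.959,-0.253,0.083]
    - [0.959,-0.253,0.083]
  delta_rot:
    - [0,0,0.0091]
    - [0,0,0.0091]
    - [0,0,0.0091]
    - [0,0,0.0091]

```text
time: 52.78
tool_pos: [563.3, 81.4, 40.0]
tcp_rot: [3.141, 0.0, 1.392]
contact_force: [0.1, -0.4, -0.1]
grip_width: 46.4
finger_force: 0.0
```

send_rows:
  offset:
    - [0.944,-0.308,0.084]
    - [0.944,-0.308,0.084]
    - [0.944,-0.308,0.084]
    - [0.944,-0.308,0.084]
    - [0.944,-0.308,0.084]
  delta_rot:
    - [0,0,0.009]
    - [0,0,0.009]
    - [0,0,0.009]
    - [0,0,0.009]
    - [0,0,0.009]

```text
time: 53.4
tool_pos: [547.6, 198.1, 30.0]
tcp_rot: [3.141, 0.0, 1.332]
contact_force: [0.7, -0.8, 0.1]
grip_width: 45.9
finger_force: 0.0
```

send_rows:
  offset:
    - [0,0,0.2]
    - [0,0,0.375]
    - [0,0,0.375]
    - [0,0,0.375]
  delta_rot:
    - [0,0,0]
    - [0,0,0]
    - [0,0,0]
    - [0,0,0]

```text
time: 53.9
tool_pos: [547.7, 199.4, -14.3]
tcp_rot: [3.14, -0.001, 1.334]
contact_force: [-0.5, -0.1, 0.6]
grip_width: 45.7
finger_force: 0.0
```

send_rows:
  offset:
    - [0,0,0]
    - [0,0,0]
    - [0,0,0]
    - [0,0,0]
    - [0,0,0]
  delta_rot:
    - [0,0,0]
    - [0,0,0]
    - [0,0,0]
    - [0,0,0]
    - [0,0,0]
  grip: 0

```text
time: 54.52
tool_pos: [547.1, 200.2, -14.7]
tcp_rot: [3.141, -0.0, 1.335]
contact_force: [0.4, -0.6, 4.7]
grip_width: 21.8
finger_force: 30.0
```

send_rows:
  offset:
    - [0,0,0]
    - [0,0,0]
    - [0,0,-0.292]
    - [0,0,-0.292]
    - [0,0,-0.292]
    - [0,0,-0.292]
  delta_rot:
    - [0,0,0]
    - [0,0,0]
    - [0,0,0]
    - [0,0,0]
    - [0,0,0]
    - [0,0,0]
  grip: 0.8

```text
time: 55.28
tool_pos: [546.0, 199.9, 18.8]
tcp_rot: [-3.14, 0.001, 1.335]
contact_force: [1.2, -0.0, -0.3]
grip_width: 72.5
finger_force: 0.0
```

send_rows:
  offset:
    - [0,0,0]
    - [0,0,0]
    - [0,0,0]
    - [0,0,0]
    - [0,0,0]
    - [0,0,0]
  delta_rot:
    - [0,0,-0.125]
    - [0,0,-0.125]
    - [0,0,-0.125]
    - [0,0,-0.125]
    - [0,0,-0.125]
    - [0,0,-0.125]

```text
time: 56.02
tool_pos: [546.5, 200.0, 19.4]
tcp_rot: [-3.141, -0.0, 2.117]
contact_force: [0.0, -0.1, 0.4]
grip_width: 73.6
finger_force: 0.0
```

send_rows:
  offset:
    - [0,0,0]
    - [0,0,0]
    - [0,0,0]
    - [0,0,0]
    - [0,0,0]
    - [0,0,0]
    - [0,0,0]
  delta_rot:
    - [0,0,-0.125]
    - [0,0,-0.125]
    - [0,0,-0.125]
    - [0,0,-0.125]
    - [0,0,-0.125]
    - [0,0,-0.125]
    - [0,0,-0.125]

```text
time: 56.9
tool_pos: [546.8, 200.1, 19.8]
tcp_rot: [3.141, -0.0, 2.903]
contact_force: [0.4, -0.2, -0.6]
grip_width: 73.4
finger_force: 0.0
```

send_rows:
  offset:
    - [0,0,0.15]
    - [0,0,0.292]
    - [0,0,0.292]
    - [0,0,0.292]
  delta_rot:
    - [0,0,0]
    - [0,0,0]
    - [0,0,0]
    - [0,0,0]

```text
time: 57.4
tool_pos: [547.0, 200.1, -15.0]
tcp_rot: [3.141, 0.0, 2.905]
contact_force: [0.4, -0.8, 0.1]
grip_width: 73.5
finger_force: 0.0
```

send_rows:
  offset:
    - [0,0,0]
    - [0,0,0]
    - [0,0,0]
    - [0,0,0]
    - [0,0,0]
  delta_rot:
    - [0,0,0]
    - [0,0,0]
    - [0,0,0]
    - [0,0,0]
    - [0,0,0]
  grip: 0

```text
time: 58.02
tool_pos: [547.0, 200.0, -14.8]
tcp_rot: [3.141, 0.0, 2.906]
contact_force: [-1.1, -0.3, 2.8]
grip_width: 49.7
finger_force: 30.0
```

send_rows:
  offset:
    - [0,0,-0.3]
    - [0,0,-0.667]
    - [0,0,-0.667]
    - [0,0,-0.667]
  delta_rot:
    - [0,0,0]
    - [0,0,0]
    - [0,0,0]
    - [0,0,0]

```text
time: 58.52
tool_pos: [546.1, 199.9, 64.0]
tcp_rot: [-3.141, -0.001, 2.906]
contact_force: [-0.3, 0.3, -1.7]
grip_width: 49.7
finger_force: 30.0
```

send_rows:
  offset:
    - [-0.041,-0.886,0]
    - [-0.041,-0.886,0]
    - [-0.041,-0.886,0]
    - [-0.041,-0.886,0]
  delta_rot:
    - [0,0,0.0557]
    - [0,0,0.0557]
    - [0,0,0.0557]
    - [0,0,0.0557]

```text
time: 59.02
tool_pos: [526.3, 95.8, 63.8]
tcp_rot: [-3.141, -0.002, 2.556]
contact_force: [-0.7, 1.0, -0.8]
grip_width: 49.8
finger_force: 30.0
```

send_rows:
  offset:
    - [-0.343,-0.818,0]
    - [-0.343,-0.818,0]
    - [-0.343,-0.818,0]
    - [-0.343,-0.818,0]
  delta_rot:
    - [0,0,0.0557]
    - [0,0,0.0557]
    - [0,0,0.0557]
    - [0,0,0.0557]

```text
time: 59.52
tool_pos: [507.0, -7.9, 64.5]
tcp_rot: [3.141, -0.001, 2.208]
contact_force: [-0.1, 0.2, -0.1]
grip_width: 49.6
finger_force: 30.0
```

send_rows:
  offset:
    - [-0.602,-0.65,0]
    - [-0.602,-0.65,0]
    - [-0.602,-0.65,0]
    - [-0.602,-0.65,0]
  delta_rot:
    - [0,0,0.0557]
    - [0,0,0.0557]
    - [0,0,0.0557]
    - [0,0,0.0557]

```text
time: 60.02
tool_pos: [487.2, -112.0, 64.7]
tcp_rot: [3.142, -0.001, 1.859]
contact_force: [0.1, 0.1, -2.2]
grip_width: 49.7
finger_force: 30.0
```

send_rows:
  offset:
    - [-0.2,-0.1,0]
    - [-0.4,-0.2,0]
    - [-0.6,-0.3,0]
    - [-0.789,-0.405,0]
    - [-0.789,-0.405,0]
    - [-0.789,-0.405,0]
    - [-0.789,-0.405,0]
  delta_rot:
    - [0,0,0.0139]
    - [0,0,0.0278]
    - [0,0,0.0418]
    - [0,0,0.0557]
    - [0,0,0.0557]
    - [0,0,0.0557]
    - [0,0,0.0557]

```text
time: 60.9
tool_pos: [467.1, -216.5, 64.8]
tcp_rot: [-3.141, -0.0, 1.509]
contact_force: [0.2, 0.8, -1.0]
grip_width: 49.7
finger_force: 30.0
```

send_rows:
  offset:
    - [0,0,0.1]
    - [0,0,0.2]
    - [0,0,0.3]
    - [0,0,0.37]
    - [0,0,0.4]
    - [0,0,0.4]
    - [0,0,0.4]
  delta_rot:
    - [0,0,0]
    - [0,0,0]
    - [0,0,0]
    - [0,0,0]
    - [0,0,0]
    - [0,0,0]
    - [0,0,0]

```text
time: 61.78
tool_pos: [466.5, -218.9, 17.8]
tcp_rot: [3.141, 0.001, 1.506]
contact_force: [-5.6, -2.6, 9.5]
grip_width: 50.2
finger_force: 30.0
```

send_rows:
  offset:
    - [0,0,-0.03]
    - [-0.01,-0.008,-0.03]
    - [-0.01,-0.008,-0.03]
    - [-0.01,-0.008,-0.01]
    - [-0.01,-0.008,0.01]
    - [-0.01,-0.008,0.01]
    - [-0.01,-0.008,0.01]
  delta_rot:
    - [0,0,0]
    - [0,0,0]
    - [0,0,0]
    - [0,0,0]
    - [0,0,0]
    - [0,0,0]
    - [0,0,0]

```text
time: 62.65
tool_pos: [466.4, -219.3, 15.6]
tcp_rot: [3.14, 0.0, 1.506]
contact_force: [4.1, 0.0, -2.9]
grip_width: 49.8
finger_force: 30.0
```

```bash
python3 - <<'E'
from h import *
o=get_obs();print(o['tool_pos'],o['contact_force'],o['moment'])
E
```

```text
[ 466.39094051 -219.27809575   15.57518964] [ 4.14932506  0.04457608 -2.8551661 ] [-0.16227701 -0.92964958 -0.06090623]
```

send_rows:
  offset:
    - [0,0.005,0]
    - [0,0.005,0.025]
    - [0,0.005,0.05]
    - [0,0.005,0.068]
    - [0,0.005,0.068]
  delta_rot:
    - [0,0,0]
    - [0,0,0]
    - [0,0,0]
    - [0,0,0]
    - [0,0,0]

```text
time: 63.28
tool_pos: [466.4, -219.2, 7.2]
tcp_rot: [3.141, -0.0, 1.506]
contact_force: [3.0, -1.0, -2.2]
grip_width: 50.1
finger_force: 30.0
```

send_rows:
  offset:
    - [0,0,0.02]
    - [0,0,0.04]
    - [0,0,0.06]
    - [0,0,0.085]
    - [0,0,0.1]
    - [0,0,0.1]
  delta_rot:
    - [0,0,0]
    - [0,0,0]
    - [0,0,0]
    - [0,0,0]
    - [0,0,0]
    - [0,0,0]

```text
time: 64.03
tool_pos: [466.5, -218.7, -1.9]
tcp_rot: [3.141, 0.0, 1.506]
contact_force: [-3.7, 6.6, 26.4]
grip_width: 49.9
finger_force: 30.0
```

send_rows:
  offset:
    - [0,0,-0.016]
    - [0,0,-0.016]
    - [0,0,-0.016]
    - [0,0,-0.032]
    - [0,0,-0.3]
    - [0,0,-0.537]
    - [0,0,-0.537]
    - [0,0,-0.537]
  delta_rot:
    - [0,0,0]
    - [0,0,0]
    - [0,0,0]
    - [0,0,0]
    - [0,0,0]
    - [0,0,0]
    - [0,0,0]
    - [0,0,0]
  grip: 0.7

```text
time: 65.03
tool_pos: [465.8, -218.8, 59.2]
tcp_rot: [-3.141, -0.001, 1.506]
contact_force: [1.0, -0.3, 0.2]
grip_width: 63.8
finger_force: 0.0
```

send_rows:
  offset:
    - [0.95,0,-0.5]
    - [0.95,0,-0.5]
    - [0.95,0,-0.5]
    - [0.95,0,-0.5]
    - [0.95,0,-0.5]
  delta_rot:
    - [0,0,0]
    - [0,0,0]
    - [0,0,0]
    - [0,0,0]
    - [0,0,0]

```text
time: 65.65
tool_pos: [473.1, -106.3, 118.6]
tcp_rot: [-3.139, -0.0, 1.504]
contact_force: [-0.0, -0.3, -0.2]
grip_width: 64.4
finger_force: 0.0
```

send_rows:
  offset:
    - [0.95,0,0]
    - [0.95,0,0]
    - [0.95,0,0]
    - [0.95,0,0]
    - [0.95,0,0]
  delta_rot:
    - [0,0,0]
    - [0,0,0]
    - [0,0,0]
    - [0,0,0]
    - [0,0,0]
  grip: 0

```text
time: 66.28
tool_pos: [481.1, 6.8, 119.6]
tcp_rot: [-3.141, 0.0, 1.504]
contact_force: [-0.4, -0.2, -0.0]
grip_width: 19.0
finger_force: 0.0
```

```bash
python3 fin.py; python3 - <<'E'
from h import *
print('cab',back([(263,110),(228,90),(295,90)],0,'scene'))
a=cap('top');b=cap('scene')
A=a[170:310,385:525];B=b[40:190,190:340]
cv2.imwrite('pics/end1.png',cv2.resize(np.ascontiguousarray(np.hstack([cv2.resize(A,(150,150)),B])[:,:,::-1]),None,fx=2.66,fy=3.6,interpolation=cv2.INTER_CUBIC))
E
```

```text
block_a recess top [ 4.84022e+02 -1.49949e+02 -1.50000e-02] 0.835
block_a recess scene [ 470.958 -176.762    0.581] 0.597
block_b recess top [ 5.93809e+02 -1.53598e+02 -5.00000e-02] 0.07
block_b recess scene [ 574.731 -186.931    0.817] 0.487
block_d recess top [ 4.64019e+02 -2.17720e+02 -2.00000e-03] 0.174
block_d recess scene [ 450.398 -238.474    0.576] 0.387
knife top [679.41  113.76   -1.622] 0.068
knife scene [679.618 113.051  -1.62 ] 0.085
cab [[ 370.1926352  -488.42680865    0.        ]
 [ 390.0868824  -721.5432021     0.        ]
 [ 173.0065901  -558.5328328     0.        ]]
```

View pics/end1.png

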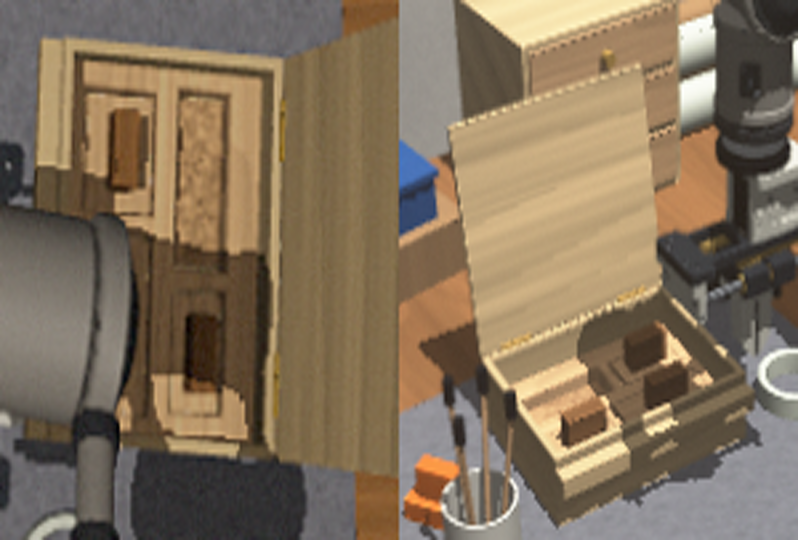

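```bash
python3 - <<'E'
import json,mv,numpy as np
json.dump(dict(p=[481.3,8.5,120],r=mv.rot([0,0,0,1.506,0]).as_quat().tolist()),open('cmd.json','w'))
mv.plan((481,-30,272,1.506),(519,-370.6,272,1.506),(519,-370.6,190,1.506))
# arc: TCP offsets in tool axes relative to pose at lx=185,real z=228
C=np.array([531.2,-186]);ex=np.array([-.065,-.998])
def pt(th,r=160,press=4):
    d=8+9.5*np.sin(th)-press
    return 95-r*np.cos(th)+d*np.sin(th), 68+r*np.sin(th)+d*np.cos(th)
for th in np.arange(1.8,-.01,-.1):
    lx,z=pt(th);print(round(th,2),'x',round((185-lx)/120,3),'z',round((228-z)/120,3))
E
```

```text
{"offset":[[-0.16,0.009,-0.633],[-0.16,0.009,-0.633],[-0.16,0.009,-0.633]],"delta_rot":[[0,0,0],[0,0,0],[0,0,0]]}
{"offset":[[-0.16,0.009,-0.634],[-0.16,0.009,-0.634],[-0.16,0.009,-0.634],[-0.16,0.009,-0.634]],"delta_rot":[[0,0,0],[0,0,0],[0,0,0],[0,0,0]]}
{"offset":[[-0.937,0.167,0],[-0.937,0.167,0],[-0.937,0.167,0],[-0.937,0.167,0]],"delta_rot":[[0,0,0],[0,0,0],[0,0,0],[0,0,0]]}
{"offset":[[-0.938,0.167,0],[-0.938,0.167,0],[-0.938,0.167,0],[-0.938,0.167,0]],"delta_rot":[[0,0,0],[0,0,0],[0,0,0],[0,0,0]]}
{"offset":[[-0.937,0.166,0],[-0.937,0.166,0],[-0.937,0.166,0],[-0.937,0.166,0],[-0.937,0.166,0]],"delta_rot":[[0,0,0],[0,0,0],[0,0,0],[0,0,0],[0,0,0]]}
{"offset":[[0,0,0.684],[0,0,0.684],[0,0,0.684],[0,0,0.684]],"delta_rot":[[0,0,0],[0,0,0],[0,0,0],[0,0,0]]}
end [ 519.  -370.6  190. ] [3.142 0.    1.506]
1.8 x 0.34 z 0.06
1.7 x 0.467 z 0.026
1.6 x 0.599 z 0.004
1.5 x 0.732 z -0.005
1.4 x 0.867 z 0.0
1.3 x 1.001 z 0.019
1.2 x 1.133 z 0.052
1.1 x 1.262 z 0.098
1.0 x 1.386 z 0.157
0.9 x 1.504 z 0.23
0.8 x 1.614 z 0.314
0.7 x 1.715 z 0.41
0.6 x 1.806 z 0.516
0.5 x 1.886 z 0.632
0.4 x 1.953 z 0.755
0.3 x 2.007 z 0.885
0.2 x 2.047 z 1.02
0.1 x 2.073 z 1.159
-0.0 x 2.083 z 1.3
```

send_rows:
  offset:
    - [-0.16,0.009,-0.633]
    - [-0.16,0.009,-0.633]
    - [-0.16,0.009,-0.633]
    - [-0.16,0.009,-0.633]
  delta_rot:
    - [0,0,0]
    - [0,0,0]
    - [0,0,0]
    - [0,0,0]
  grip: 0

```text
time: 67.18
tool_pos: [480.3, -10.6, 194.8]
tcp_rot: [-3.14, -0.0, 1.506]
contact_force: [-0.3, 0.1, -0.5]
grip_width: 0.7
finger_force: 0.0
```

send_rows:
  offset:
    - [-0.16,0.009,-0.634]
    - [-0.16,0.009,-0.634]
    - [-0.16,0.009,-0.634]
    - [-0.16,0.009,-0.634]
  delta_rot:
    - [0,0,0]
    - [0,0,0]
    - [0,0,0]
    - [0,0,0]

```text
time: 67.68
tool_pos: [480.0, -29.6, 270.1]
tcp_rot: [-3.138, -0.001, 1.506]
contact_force: [-0.4, -1.0, -0.1]
grip_width: 0.3
finger_force: 0.0
```

send_rows:
  offset:
    - [-0.937,0.167,0]
    - [-0.937,0.167,0]
    - [-0.937,0.167,0]
    - [-0.937,0.167,0]
  delta_rot:
    - [0,0,0]
    - [0,0,0]
    - [0,0,0]
    - [0,0,0]

```text
time: 68.18
tool_pos: [492.9, -142.9, 270.6]
tcp_rot: [-3.139, -0.002, 1.505]
contact_force: [-0.3, -0.5, 0.5]
grip_width: 0.2
finger_force: 0.0
```

send_rows:
  offset:
    - [-0.938,0.167,0]
    - [-0.938,0.167,0]
    - [-0.938,0.167,0]
    - [-0.938,0.167,0]
  delta_rot:
    - [0,0,0]
    - [0,0,0]
    - [0,0,0]
    - [0,0,0]

```text
time: 68.68
tool_pos: [506.2, -255.5, 271.5]
tcp_rot: [-3.141, -0.001, 1.507]
contact_force: [0.8, 0.4, -0.6]
grip_width: 0.0
finger_force: 0.0
```

send_rows:
  offset:
    - [-0.937,0.166,0]
    - [-0.937,0.166,0]
    - [-0.937,0.166,0]
    - [-0.937,0.166,0]
    - [-0.937,0.166,0]
    - [-0.937,0.166,0]
  delta_rot:
    - [0,0,0]
    - [0,0,0]
    - [0,0,0]
    - [0,0,0]
    - [0,0,0]
    - [0,0,0]

```text
time: 69.42
tool_pos: [519.1, -369.4, 272.7]
tcp_rot: [3.141, 0.0, 1.507]
contact_force: [-0.4, -0.4, -0.3]
grip_width: 0.6
finger_force: 0.0
```

send_rows:
  offset:
    - [0,0,0.35]
    - [0,0,0.684]
    - [0,0,0.684]
    - [0,0,0.684]
    - [0,0,0.684]
  delta_rot:
    - [0,0,0]
    - [0,0,0]
    - [0,0,0]
    - [0,0,0]
    - [0,0,0]

```text
time: 70.05
tool_pos: [519.6, -371.3, 192.2]
tcp_rot: [3.138, 0.002, 1.506]
contact_force: [0.4, 0.2, -0.1]
grip_width: 0.5
finger_force: 0.0
```

send_rows:
  offset:
    - [0.17,0,0.03]
    - [0.34,0,0.03]
    - [0.467,0,0.02]
    - [0.6,0,0]
    - [0.732,0,0]
    - [0.867,0,0]
    - [0.867,0,0]
  delta_rot:
    - [0,0,0]
    - [0,0,0]
    - [0,0,0]
    - [0,0,0]
    - [0,0,0]
    - [0,0,0]
    - [0,0,0]

```text
time: 70.92
tool_pos: [525.6, -265.4, 189.9]
tcp_rot: [-3.141, -0.001, 1.507]
contact_force: [-1.0, 0.5, 0.4]
grip_width: 0.4
finger_force: 0.0
```

send_rows:
  offset:
    - [0.134,0,0.019]
    - [0.266,0,0.052]
    - [0.395,0,0.098]
    - [0.519,0,0.157]
    - [0.637,0,0.23]
    - [0.747,0,0.314]
    - [0.848,0,0.41]
    - [0.939,0,0.516]
  delta_rot:
    - [0,0,0]
    - [0,0,0]
    - [0,0,0]
    - [0,0,0]
    - [0,0,0]
    - [0,0,0]
    - [0,0,0]
    - [0,0,0]

```text
time: 71.92
tool_pos: [532.9, -153.6, 127.1]
tcp_rot: [-3.142, -0.0, 1.506]
contact_force: [1.1, -1.3, 0.8]
grip_width: 0.1
finger_force: 0.3
```

send_rows:
  offset:
    - [0,0,0]
    - [0.08,0,0.116]
    - [0.147,0,0.239]
    - [0.201,0,0.369]
    - [0.241,0,0.504]
    - [0.267,0,0.643]
    - [0.267,0,0.643]
  delta_rot:
    - [0,0,0]
    - [0,0,0]
    - [0,0,0]
    - [0,0,0]
    - [0,0,0]
    - [0,0,0]
    - [0,0,0]

```text
time: 72.8
tool_pos: [533.6, -121.5, 49.0]
tcp_rot: [-3.138, -0.001, 1.506]
contact_force: [0.4, -0.8, 0.4]
grip_width: -0.1
finger_force: 0.0
```

send_rows:
  offset:
    - [0.005,0,0.04]
    - [0.01,0,0.08]
    - [0.01,0,0.1]
    - [0.01,0,0.115]
    - [0.01,0,0.115]
  delta_rot:
    - [0,0,0]
    - [0,0,0]
    - [0,0,0]
    - [0,0,0]
    - [0,0,0]

```text
time: 73.42
tool_pos: [535.1, -121.3, 37.7]
tcp_rot: [3.141, 0.0, 1.506]
contact_force: [-1.7, 0.9, 5.0]
grip_width: 0.5
finger_force: 2.6
```

send_rows:
  offset:
    - [0,0,0.01]
    - [0,0,0.01]
    - [0,0,0.01]
  delta_rot:
    - [0,0,0]
    - [0,0,0]
    - [0,0,0]

```text
time: 73.8
tool_pos: [535.2, -121.3, 37.6]
tcp_rot: [3.14, 0.0, 1.506]
contact_force: [-3.9, 1.8, 13.2]
grip_width: 0.1
finger_force: 6.7
```

send_rows:
  offset:
    - [0,0,-0.4]
    - [0,0,-0.8]
    - [0,0,-0.8]
    - [0,0,-0.8]
  delta_rot:
    - [0,0,0]
    - [0,0,0]
    - [0,0,0]
    - [0,0,0]

```text
time: 74.3
tool_pos: [534.5, -121.1, 131.3]
tcp_rot: [-3.141, -0.0, 1.506]
contact_force: [0.8, -0.2, -0.5]
grip_width: 0.5
finger_force: 0.0
```

send_rows:
  offset:
    - [0.95,-0.9,0]
    - [0.95,-0.9,0]
    - [0.95,-0.9,0]
    - [0.95,-0.9,0]
    - [0.95,-0.9,0]
  delta_rot:
    - [0,0,0]
    - [0,0,0]
    - [0,0,0]
    - [0,0,0]
    - [0,0,0]

```text
time: 74.92
tool_pos: [434.8, -0.8, 131.2]
tcp_rot: [-3.141, 0.0, 1.506]
contact_force: [0.7, 0.1, 0.7]
grip_width: 0.3
finger_force: 0.0
```

send_rows:
  offset:
    - [0.95,0,0]
    - [0.95,0,0]
    - [0.95,0,0]
    - [0.95,0,0]
    - [0.95,0,0]
    - [0.95,0,0]
  delta_rot:
    - [0,0,0]
    - [0,0,0]
    - [0,0,0]
    - [0,0,0]
    - [0,0,0]
    - [0,0,0]

```text
time: 75.68
tool_pos: [442.2, 112.2, 131.8]
tcp_rot: [-3.142, 0.0, 1.504]
contact_force: [0.3, 0.9, -1.4]
grip_width: 0.8
finger_force: 0.0
```

```bash
python3 - <<'E'
from h import *
cap('top');cap('scene')
for n in('top','scene'):
    d=finder.silhouettes('case',n)
    if d: q,e=fit(PARTS['case'],(531.2,-186,-1.636),{n:d[0]['region'].astype(float)});print('case',n,np.round(q,3),round(e,3))
    d=finder.pinpoint('lid_lip',n);L=[531.2+.065*113,-186+.998*113,68];print('lip',n,[(np.round(x['uv'],1),round(x['confidence'],2)) for x in d[:2]],proj([L],n))
    d=finder.silhouettes('knife',n)
    if d: q,e=fit(PARTS['knife'],(680,114,-1.62),{n:d[0]['region'].astype(float)},4);print('knife',n,np.round(q,3),round(e,3))
    for t in('ink_tin','brush_pot'): print(t,n,[np.round(x['uv']).tolist() for x in finder.pinpoint(t,n)[:2]])
print(get_obs()['time'])
E
```

```text
case top [ 531.684 -184.818   -1.637] 0.031
lip top [(array([395.3, 228.2]), 0.69)] [[396.93254723 230.46517573]]
knife top [679.272 113.623  -1.624] 0.072
ink_tin top [[228.0, 179.0], [390.0, 141.0]]
brush_pot top [[385.0, 140.0], [230.0, 178.0]]
case scene [ 530.749 -186.754   -1.651] 0.046
lip scene [(array([287.7, 158. ]), 0.79), (array([252.5, 147.9]), 0.24)] [[288.96947371 157.34451145]]
knife scene [680.194 113.987  -1.626] 0.124
ink_tin scene [[345.0, 276.0]]
brush_pot scene [[222.0, 205.0]]
76.275
```

Everything checks out: the lid is shut, the knife lies on the mat, the blocks are seated, and the tin and pot haven't moved.

```bash
python3 -c "
from plant import ticket
print(ticket.close_job())"
```

```text
the job is handed in; nothing more can be done
None
```

I handed the job in at about 76 s and no verdict came back; the three blocks present (a, b, d) were pressed to the stop in their own recesses, the lid is shut, the knife lies along the middle of the mat, and the tin and pot were not moved.

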